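# Nest the washed pots upside down in the dish and the tray

## Robot

A 7-joint arm with a two-finger parallel gripper is mounted at the origin on the work surface. World frame = base frame: x ahead of the robot, y to its left, z up, the work surface at z = 0. Lengths are in m, angles in rad, forces in N, time in s.
With the tool pointing down it reaches from about 0.425 to 0.925 m from the base axis. Payload 6.8 kg.
Tool frame: the origin (TCP) lies on the centre line of the jaws, within the pads' length; the fingertips stand 19 mm ahead of it and the grasp point (between the pads) is the TCP (tcp_to_tips is the distance from the TCP to the fingertips, in m); x points along the fingers, y is the direction in which the jaws open and shut, and the axes are right-handed (so a half turn about x gives the same grasp; the last joint's range is limited). The gripper opens to 85 mm and grips with 20 to 120 N. Pads are 22 mm wide; open, the fingers measure 114 mm over their backs; the gripper's body (76 mm by 85 mm) begins 54 mm behind the grasp point. The pads swing forward as they close: fully open they stand 13 mm farther back than shut.
Start: joints at [-1.274, 0.477, 0.022, 1.555, -0.011, 1.109, -0.083], TCP at [0.266, 0.62, 0.25] pointing down, gripper open.
Joint ranges: [-2.96, 2.96], [-0.34, 2.1], [-1.41, 1.46], [0.24, 2.44], [-1.37, 4.51], [0.17, 1.92], [-2.96, 2.96]. Speed limits (rad/s): [2.39, 2.39, 3.14, 3.14, 3.14, 3.14, 3.14].

## Interface

Orientations are given as a unit quaternion [w, x, y, z].
In Python, from station import get_obs, read_camera, hand_in, spot_in, cut_out, tcp_to_tips gives the robot as it stands.
- The arm moves only by the shell command python3 -m jog 'ROWS' [FORCE]. ROWS is JSON, a list of rows, each an object of numbers: "gripper": the closure, from 0 (fully open) to 1 (shut); "dx", "dy", "dz": the shift along the world's x, y, z in m; "rx", "ry", "rz": the turn, a rotation vector about the world's x, y, z in degrees. In form: [{"gripper": .., "dx": .., "dy": .., "dz": .., "rx": .., "ry": .., "rz": ..}, ...]. A call has 1 to 10 rows; each row is the pose to reach, as a shift and turn from the pose commanded when the call began; what a row does not reach only later rows make up. A row lasts 1/10 s, in which the tool goes at most 50 mm and 8.59 degrees, less where a joint would pass 70% of its speed; a pose out of reach is approached as far as the arm can. A call with a gripper value outside its range is refused whole. The fingers move at their own pace and stop on an object; FORCE is the grip in N (left out, the last holds). Time passes only in rows, so rows that repeat a pose let the fingers close. It gives the time, the measured TCP pose, the force and the opening at its end, in the units of the state.
- get_obs(): the state, without advancing time (a new reading comes with each control period).
- read_camera(name): name is "side" or "top"; returns a dict with "pixels" (420x560x3 uint8, blue, green, red), "range_z" (420x560 float32, m along the optical axis (not along the pixel's ray), 0 where there is no reading), "camera_matrix" (3x3 intrinsics, pixels), "cam_to_world" (4x4, takes a point from camera to world coordinates). Camera axes: x right, y down, z forward; pixel columns grow to the right and rows downward; lengths in m; the calibration is good to about 2 mm. A picture is of the moment at which its call begins.
- hand_in(): hands the job in, once; it reports no verdict.
Trained networks look in the newest picture that a camera, given by its name, has taken for a name from the list of things; names that differ only in an ending like _2 or _b are one class to them, and where a whole thing is asked for, a point or a joint stands for the part that bears it (a point fixed in the world has none). Each returns a list of dicts, best first, with "conf" (0 to 1); they miss things now and then, are a little off and sometimes report something else, mostly with a low value. They report only what shows in the picture. A call takes as long as a camera call. They do not tell look-alikes from the thing itself.
- spot_in(camera, label): "box" ([centre column, centre row, width, height] in pixels, round what is visible of it).
- cut_out(camera, label): "mask" (420x560 bool, what is visible of it) and "box" ([centre column, centre row, width, height] in pixels, round what is visible of it).
The state is a dict: "t": time; "q": joint angles; "joint_vel": joint speeds; "joint_torque": joint torques, N m; "eef_pos": TCP position; "tool_rot": TCP orientation; "contact_force": force on the tool from outside, world axes, zero at the start; "torque": the same for the moment, N m; "gripper_width": opening from 0.0 (shut) to 1.0 (fully open).
Only numpy, scipy, OpenCV 4.12 (cv2) and the standard library are available. Lean on these libraries where they do the work, as an engineer would, in place of code of your own. Each camera call takes 0.05 s, during which the arm holds its last target. There are 200 camera calls.

## Task

Put the washed pots away in two upside-down nests: the three round clay pots in the cream dish, smallest first, the middle one over it and the largest over both; and the two square plastic pots in the square aluminium tray, the small one first and the large one over it. Every rim must end flat on the floor of its dish or tray, with the pots standing still and let go. Set the pots down gently instead of dropping them, and leave the gnawing log, the nail clipper and the brush where they are.

Things in the scene. Friction and masses are not known exactly. Their poses are not given: they have to be found in the camera images.
- pot_small: Round small clay flowerpot, standing upside down, 50 mm high. Mouth at the bottom: collar 11 mm tall, 47 mm outside diameter, 39 mm inside. Body tapers from 38 mm diameter above the collar to 29 mm at the flat base on top (with a drain hole). About 60 g. Origin: centre of the mouth, in the plane of the rim; z up through the base.
- pot_middle: Round middle-sized clay flowerpot, standing upside down, 70 mm high. Mouth at the bottom: collar 15 mm tall, 68 mm outside diameter, 59 mm inside. Body tapers from 59 mm diameter above the collar to 44 mm at the flat base on top (with a drain hole). About 150 g. Origin: centre of the mouth, in the plane of the rim; z up through the base. Fits over the small pot, 6 mm to spare all round.
- pot_large: Round large clay flowerpot, standing upside down, 92 mm high. Mouth at the bottom: collar 20 mm tall, 92 mm outside diameter, 82 mm inside. Body tapers from 80 mm diameter above the collar to 60 mm at the flat base on top (with a drain hole). About 340 g. Origin: centre of the mouth, in the plane of the rim; z up through the base. Fits over the middle-sized pot, 6 mm to spare all round.
- square_small: Square small black plastic nursery pot, standing upside down, 60 mm high. Mouth at the bottom 60 mm square over its 6 mm high lip, 48 mm inside; sides taper from 54 mm to 40 mm square at the flat base on top. About 30 g. Origin: centre of the mouth, in the plane of the rim; z up through the base, x and y square to the sides.
- square_large: Square large black plastic nursery pot, standing upside down, 84 mm high. Mouth at the bottom 86 mm square over its 6 mm high lip, 74 mm inside; sides taper from 80 mm to 60 mm square at the flat base on top. About 60 g. Origin: centre of the mouth, in the plane of the rim; z up through the base, x and y square to the sides. Fits over the small one, sides parallel, 8 mm to spare.
- dish: Low round ceramic dish glazed cream, loose on the bench: 140 mm across the rim, 24 mm high; flat floor 7 mm above the bench and 116 mm across. Origin: centre of its underside, z up.
- tray: Square drip tray of folded sheet aluminium, loose on the bench: 116 mm square outside, 112 mm square inside, upturned edges 16 mm high, flat floor 3 mm above the bench. Origin: centre of its underside, z up, x and y square to its edges.
- log: Pine gnawing log with brown bark and two bare gnawed bands, lying on the bench among the pots: 104 mm long, 34 mm thick. Origin: under its middle, x along the log. Not to be moved.
- clipper: Chrome nail clipper 80 mm long, 13 mm wide, 16 mm high, lying on the pull-out shelf (a board 16 mm high that covers the right end of the bench, from 0.45 m right of the robot outwards; the fixed pellet bin, 185 mm high, also stands on it). Origin: under its middle, x along it. Not to be moved.
- brush: Small aluminium hand brush, folded shut, 100 mm long, 36 mm wide, 25 mm high, lying on the pull-out shelf behind the clipper. Origin: under its middle, x along it. Not to be moved.
Things that resemble listed ones, but are neither listed nor needed, are in the scene too. Leave any pink, red or turquoise look-alike of the pot_large alone.

How it is judged:
By the outcome, as a careful person would: the job done as asked, in the order asked, and still so for the second after the job is handed in, with the robot touching nothing.
It also fails if it takes over 128 s, if anything falls off the work surface, if the arm or the gripper's body presses on something with over 40 N, if the wrist force passes 120 N, or if a joint passes its speed limit or range.

## Working session

There is one attempt and no reset: what is moved stays moved. The work goes in short steps, Python scripts to look and compute and a shell command to move; the robot and the scene stay as the last step left them, time stands still between calls to the robot, and variables do not carry over. Pictures are saved under pics/ and viewed, about 12 in all and at most 16, crops included, and the job is handed in when it is done.

```bash
ls; mkdir -p pics; python3 - <<'E'
from station import *
import cv2,numpy as np
o=get_obs();print({k:np.round(v,3) if not isinstance(v,dict) else v for k,v in o.items()})
for c in("top","side"):
    r=read_camera(c);cv2.imwrite(f"pics/{c}0.png",r["pixels"]);print(c,np.round(r["camera_matrix"],1).tolist(),np.round(r["cam_to_world"],3).tolist())
    for l in "pot_small pot_middle pot_large square_small square_large dish tray log clipper brush".split():
        print(l,[(round(d["conf"],2),np.round(d["box"]).astype(int).tolist()) for d in spot_in(c,l)][:5])
E
```

```text
pics
{'t': np.float64(0.0), 'q': array([-1.274,  0.478,  0.022,  1.556, -0.011,  1.109, -0.083]), 'joint_vel': array([ 0.   , -0.001, -0.002,  0.001, -0.   ,  0.001,  0.   ]), 'joint_torque': array([-1.0000e-03, -5.9645e+01,  1.6080e+00, -2.8120e+01,  1.3000e-02,
        1.0000e-02,  0.0000e+00]), 'eef_pos': array([0.266, 0.62 , 0.249]), 'tool_rot': array([ 0.693,  0.142,  0.693, -0.143]), 'contact_force': array([ 0.077, -0.697,  0.325]), 'torque': array([ 0.005,  0.023, -0.046]), 'gripper_width': np.float64(1.001)}
top [[411.7, 0.0, 284.0], [0.0, 411.7, 217.4], [0.0, 0.0, 1.0]] [[0.008, -0.982, 0.191, 0.351], [-1.0, -0.01, -0.011, -0.149], [0.012, -0.19, -0.982, 1.227], [0.0, 0.0, 0.0, 1.0]]
pot_small [(0.52, [286, 261, 13, 17])]
pot_middle [(0.93, [113, 254, 24, 17])]
pot_large [(0.97, [335, 214, 28, 32]), (0.87, [335, 172, 30, 39]), (0.58, [292, 159, 29, 36]), (0.55, [287, 206, 30, 28])]
square_small [(0.6, [345, 257, 18, 24]), (0.41, [415, 262, 13, 24])]
square_large [(0.67, [230, 207, 35, 38])]
dish [(0.93, [174, 199, 46, 44]), (0.74, [175, 257, 44, 47])]
tray [(0.78, [176, 258,
[... 195 characters left out ...]
0, 0.0, 1.0]] [[0.985, -0.12, 0.126, 0.434], [-0.174, -0.698, 0.695, -0.923], [0.005, -0.706, -0.708, 0.842], [0.0, 0.0, 0.0, 1.0]]
pot_small [(0.76, [237, 226, 13, 24])]
pot_middle [(0.79, [226, 129, 11, 19])]
pot_large [(0.97, [345, 212, 32, 43]), (0.96, [293, 214, 33, 40]), (0.81, [295, 255, 34, 44]), (0.63, [337, 247, 35, 45])]
square_small [(0.89, [246, 273, 20, 29])]
square_large [(0.68, [232, 192, 30, 23]), (0.6, [281, 180, 36, 37])]
dish [(0.78, [276, 151, 38, 26])]
tray [(0.77, [228, 160, 36, 25]), (0.59, [254, 352, 37, 11]), (0.19, [236, 225, 13, 21])]
log [(0.92, [232, 191, 33, 22])]
clipper [(0.76, [255, 354, 36, 14])]
brush [(0.7, [295, 215, 28, 38]), (0.59, [237, 393, 55, 33])]
```

```bash
python3 - <<'E'
import cv2
t=cv2.imread("pics/top0.png")[120:320,60:480];s=cv2.imread("pics/side0.png")[90:420,130:430]
cv2.imwrite("pics/t1.png",cv2.resize(t,(800,381),interpolation=cv2.INTER_CUBIC));cv2.imwrite("pics/s1.png",cv2.resize(s,(545,600),interpolation=cv2.INTER_CUBIC))
E
```

```text
(no output)
```

View pics/t1.png

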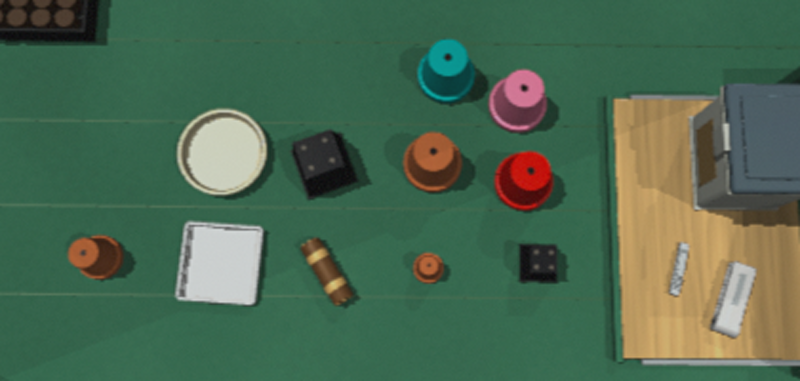

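View pics/s1.png

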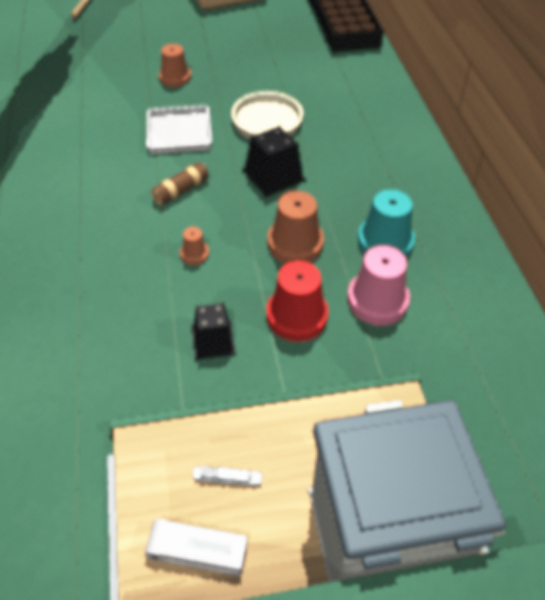

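```bash
cat > h.py <<'E'
from station import *
import cv2,numpy as np
from scipy import ndimage
def cloud(c):
    r=read_camera(c);K=r["camera_matrix"];z=r["range_z"];v,u=np.nonzero(z>0);d=z[v,u]
    p=np.c_[(u-K[0,2])*d/K[0,0],(v-K[1,2])*d/K[1,1],d,np.ones(len(d))]@r["cam_to_world"].T
    return p[:,:3],r["pixels"][v,u],r
def near(P,x,y,R=.075): return P[np.hypot(P[:,0]-x,P[:,1]-y)<R]
def pix(r,p):
    q=np.linalg.inv(r["cam_to_world"])@np.r_[p,1];q=r["camera_matrix"]@q[:3];return q[:2]/q[2]
E
python3 - <<'E'
from h import *
T,tc,rt=cloud("top");S,sc,rs=cloud("side")
for n,P in(("top",T),("side",S)):
    b=P[(P[:,2]<.03)&(np.abs(P[:,2])<.005)];print(n,"bench z",np.median(b[:,2]))
C=np.r_[T,S];C=C[(C[:,0]>.25)&(C[:,0]<.85)&(C[:,1]>-.44)&(C[:,1]<.55)&(C[:,2]>.008)&(C[:,2]<.13)]
g=np.zeros((300,500));i=((C[:,0]-.25)/.002).astype(int);j=((C[:,1]+.45)/.002).astype(int);g[i,j]=1
L,n=ndimage.label(ndimage.binary_dilation(g,iterations=1));l=L[i,j]
for k in range(1,n+1):
    p=C[l==k]
    if len(p)<60: continue
    top=np.percentile(p[:,2],97);q=p[p[:,2]>top-.006]
    print(k,len(p),"bb",p[:,:2].min(0).round(3),p[:,:2].max(0).round(3),"top",round(top,3),"ctr",q[:,:2].mean(0).round(3),"px",pix(rt,p.mean(0)).round())
# per camera top faces
E
```

```text
top bench z -0.0014886022242148744
side bench z -0.00055473061790412
1 753 bb [ 0.399 -0.051] [0.503 0.03 ] top 0.035 ctr [ 0.451 -0.011] px [232. 262.]
2 478 bb [0.401 0.093] [0.527 0.221] top 0.019 ctr [0.46  0.161] px [174. 258.]
4 378 bb [ 0.436 -0.187] [ 0.482 -0.146] top 0.051 ctr [ 0.459 -0.166] px [286. 260.]
5 767 bb [0.437 0.308] [0.504 0.369] top 0.071 ctr [0.47  0.342] px [111. 254.]
6 849 bb [ 0.44  -0.367] [ 0.497 -0.308] top 0.062 ctr [ 0.468 -0.336] px [346. 257.]
9 1845 bb [ 0.551 -0.361] [ 0.642 -0.27 ] top 0.093 ctr [ 0.596 -0.316] px [339. 214.]
11 1591 bb [ 0.568 -0.048] [0.67  0.048] top 0.086 ctr [0.62  0.001] px [231. 204.]
12 776 bb [0.569 0.092] [0.707 0.234] top 0.025 ctr [0.641 0.168] px [172. 198.]
13 1636 bb [ 0.579 -0.216] [ 0.67  -0.126] top 0.093 ctr [ 0.624 -0.171] px [290. 204.]
67 1818 bb [ 0.678 -0.352] [ 0.766 -0.262] top 0.093 ctr [ 0.723 -0.307] px [336. 172.]
71 1562 bb [ 0.725 -0.238] [ 0.816 -0.148] top 0.093 ctr [ 0.771 -0.192] px [297. 156.]
74 814 bb [0.823 0.381] [0.85 0.55] top 0.045 ctr [0.831 0.452] px [ 82. 135.]
```

```bash
cat >> h.py <<'E'
from scipy.optimize import least_squares as LS
ROUND=dict(pot_small=(.050,.011,47,38,29),pot_middle=(.070,.015,68,59,44),pot_large=(.092,.020,92,80,60))
SQ=dict(square_small=(.060,60,54,40),square_large=(.084,86,80,60))
def side_pts(P,x,y,h,R,z0=0): # wall points, not top face
    p=near(P,x,y,R);z=p[:,2]-z0;return p[(z>.004)&(z<h-.004)]
def fit_round(P,n,x,y,z0=0,R=.06):
    h,c,a,b,d=ROUND[n];p=side_pts(P,x,y,h,R,z0);z=p[:,2]-z0
    rad=np.where(z<c,a,b+(d-b)*(z-c)/(h-c))/2000
    s=LS(lambda v:np.hypot(p[:,0]-v[0],p[:,1]-v[1])-rad,[x,y],loss="soft_l1",f_scale=.002)
    return s.x,np.median(np.abs(s.fun)),len(p)
def fit_sq(P,n,x,y,z0=0,R=.065):
    h,a,b,d=SQ[n];p=side_pts(P,x,y,h,R,z0);z=p[:,2]-z0
    hw=np.where(z<.006,a,b+(d-b)*(z-.006)/(h-.006))/2000
    def f(v):
        q=(p[:,:2]-v[:2]);cs,sn=np.cos(v[2]),np.sin(v[2]);return np.maximum(abs(q@[cs,sn]),abs(q@[-sn,cs]))-hw
    s=min((LS(f,[x,y,t],loss="soft_l1",f_scale=.002) for t in np.radians(range(-40,50,10))),key=lambda s:s.cost)
    return s.x[:2],np.degrees(s.x[2]),np.median(np.abs(s.fun)),len(p)
def fit_tray(P,x,y):
    p=near(P,x,y,.095);p=p[(p[:,2]>.008)&(p[:,2]<.022)]
    def f(v):
        q=(p[:,:2]-v[:2]);cs,sn=np.cos(v[2]),np.sin(v[2]);return np.maximum(abs(q@[cs,sn]),abs(q@[-sn,cs]))-.057
    s=min((LS(f,[x,y,t],loss="soft_l1",f_scale=.002) for t in np.radians(range(-40,50,10))),key=lambda s:s.cost)
    return s.x[:2],np.degrees(s.x[2]),np.median(np.abs(s.fun)),len(p)
def fit_dish(P,x,y):
    p=near(P,x,y,.08);p=p[(p[:,2]>.019)&(p[:,2]<.028)]
    s=LS(lambda v:np.hypot(p[:,0]-v[0],p[:,1]-v[1])-.067,[x,y],loss="soft_l1",f_scale=.002)
    return s.x,np.median(np.abs(s.fun)),len(p)
E
python3 - <<'E'
from h import *
np.set_printoptions(precision=4,suppress=True)
A={"top":cloud("top")[0],"side":cloud("side")[0]};A["both"]=np.r_[A["top"],A["side"]]
for k,P in A.items():
    print(k)
    for n,x,y,R in(("pot_small",.459,-.166,.04),("pot_middle",.47,.342,.05),("pot_large",.624,-.171,.06)): print(n,*fit_round(P,n,x,y,0,R))
    for n,x,y,R in(("square_small",.468,-.337,.05),("square_large",.62,.001,.068)): print(n,*fit_sq(P,n,x,y,0,R))
    print("tray",*fit_tray(P,.462,.158));print("dish",*fit_dish(P,.639,.164))
P=A["both"]
for n,c in(("tray",(.462,.158)),("dish",(.639,.164))):
    print(n,"floor z",[np.median(near(A[k],*c,.03)[:,2]).round(4) for k in("top","side")])
from scipy.spatial.transform import Rotation as Ro
w=get_obs()["tool_rot"];print(Ro.from_quat(w[[1,2,3,0]]).as_matrix(),tcp_to_tips)
E
```

```text
top
pot_small [ 0.4589 -0.1666] 0.001829165661441444 125
pot_middle [0.4708 0.3439] 0.0010632721673121456 328
pot_large [ 0.6253 -0.1713] 0.0009220765842270686 466
square_small [ 0.4683 -0.338 ] -1.0881699568616574 0.0006353725915440693 191
square_large [0.621  0.0018] -68.5662433211078 0.0007466245521473742 423
tray [0.4626 0.1555] -3.6316725825556264 0.0011210248201384762 265
dish [0.6372 0.1599] 0.0016116068408543668 254
side
pot_small [ 0.4591 -0.1623] 0.0010073543545792204 174
pot_middle [0.4717 0.3473] 0.0017592620547205347 237
pot_large [ 0.6255 -0.1672] 0.0008884116262480174 680
square_small [ 0.4686 -0.3337] -1.1786005989589428 0.0008384086284031339 364
square_large [0.6213 0.005 ] 21.43828696103139 0.0010717167664981153 645
tray [0.4638 0.158 ] -3.787920044000286 0.0015566527995838908 210
dish [0.6376 0.161 ] 0.0017353133081282612 139
both
pot_small [ 0.459  -0.1633] 0.0016073312118406562 299
pot_middle [0.4711 0.3452] 0.0017366720436485308 565
pot_large [ 0.6255 -0.1683] 0.001488449387331267 1146
square_small [ 0.4684 -0.3345] -1.0364581155121633 0.0011949855120005175 555
square_large [0.6209 0.004 ] 21.460403059263207 0.0013294679294481443 1068
tray [0.463  0.1567] -3.704670790956733 0.0015789323717492962 475
dish [0.6373 0.1602] 0.0016454105716085382 393
tray floor z [np.float64(0.001), np.float64(0.0025)]
dish floor z [np.float64(0.0048), np.float64(0.0063)]
[[-0.      0.3939  0.9192]
 [ 0.      0.9192 -0.3939]
 [-1.      0.     -0.    ]] 0.019
```

Candidates in the full top image. For pot_large: clay (290,204), teal (297,156), pink (336,172) and red (339,214); I choose the clay one at (290,204). pot_small is at (286,260) and pot_middle at (111,254). Both black squares differ clearly in size, small at (346,257) and large at (231,204). The tray is the aluminium square at (174,258) and the dish is cream at (172,198).

```bash
python3 - <<'E'
import cv2
t=cv2.imread("pics/top0.png")[140:290,210:370];cv2.imwrite("pics/c1.png",cv2.resize(t,(640,600),interpolation=cv2.INTER_CUBIC))
E
python3 -m jog '[{"gripper":0,"dx":0.284,"dy":-0.42,"rz":23.2},{"gripper":0,"dx":0.284,"dy":-0.42,"rz":23.2},{"gripper":0,"dx":0.284,"dy":-0.42,"rz":23.2},{"gripper":0,"dx":0.284,"dy":-0.42,"rz":23.2},{"gripper":0,"dx":0.284,"dy":-0.42,"rz":23.2},{"gripper":0,"dx":0.284,"dy":-0.42,"rz":23.2},{"gripper":0,"dx":0.284,"dy":-0.42,"rz":23.2},{"gripper":0,"dx":0.284,"dy":-0.42,"rz":23.2},{"gripper":0,"dx":0.284,"dy":-0.42,"rz":23.2},{"gripper":0,"dx":0.284,"dy":-0.42,"rz":23.2}]' 40
```

```text
$[0]: bad value
```

View pics/c1.png

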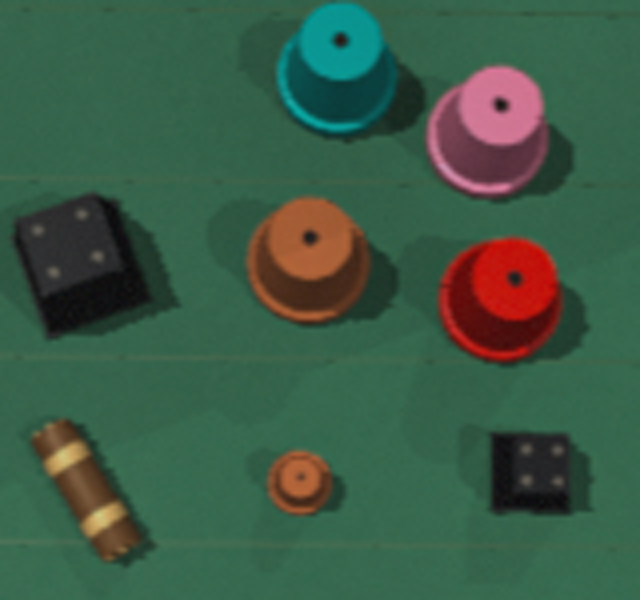

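The crop confirms the plain clay pots: pot_large at full px (287,204) and pot_small at (285,260). The jog rows were refused, so I'm retrying with every key given.

```bash
python3 -m jog '[{"gripper":0.0,"dx":0.05,"dy":-0.02,"dz":0.0,"rx":0.0,"ry":0.0,"rz":8.0}]' 40; python3 -m jog --help | head -20
```

```text
t: 1.4
eef_pos: [0.303, 0.6067, 0.2502]
tool_rot: [0.699, 0.089, 0.704, -0.088]
contact_force: [1.2, 3.1, 0.4]
gripper_width: 1.004invalid input: not JSON, or not a number
```

```bash
python3 -m jog '[{"gripper":0.0,"dx":0.234,"dy":-0.40,"dz":0.0,"rx":0.0,"ry":0.0,"rz":15.2},{"gripper":0.0,"dx":0.234,"dy":-0.40,"dz":0.0,"rx":0.0,"ry":0.0,"rz":15.2},{"gripper":0.0,"dx":0.234,"dy":-0.40,"dz":0.0,"rx":0.0,"ry":0.0,"rz":15.2},{"gripper":0.0,"dx":0.234,"dy":-0.40,"dz":0.0,"rx":0.0,"ry":0.0,"rz":15.2},{"gripper":0.0,"dx":0.234,"dy":-0.40,"dz":0.0,"rx":0.0,"ry":0.0,"rz":15.2},{"gripper":0.0,"dx":0.234,"dy":-0.40,"dz":0.0,"rx":0.0,"ry":0.0,"rz":15.2},{"gripper":0.0,"dx":0.234,"dy":-0.40,"dz":0.0,"rx":0.0,"ry":0.0,"rz":15.2},{"gripper":0.0,"dx":0.234,"dy":-0.40,"dz":0.0,"rx":0.0,"ry":0.0,"rz":15.2},{"gripper":0.0,"dx":0.234,"dy":-0.40,"dz":0.0,"rx":0.0,"ry":0.0,"rz":15.2},{"gripper":0.0,"dx":0.234,"dy":-0.40,"dz":0.0,"rx":0.0,"ry":0.0,"rz":15.2}]' 40
python3 -m jog '[{"gripper":0.0,"dx":-0.09,"dy":-0.36,"dz":-0.05,"rx":0.0,"ry":0.0,"rz":0.0},{"gripper":0.0,"dx":-0.09,"dy":-0.36,"dz":-0.05,"rx":0.0,"ry":0.0,"rz":0.0},{"gripper":0.0,"dx":-0.09,"dy":-0.36,"dz":-0.05,"rx":0.0,"ry":0.0,"rz":0.0},{"gripper":0.0,"dx":-0.09,"dy":-0.36,"dz":-0.05,"rx":0.0,"ry":0.0,"rz":0.0},{"gripper":0.0,"dx":-0.09,"dy":-0.36,"dz":-0.05,"rx":0.0,"ry":0.0,"rz":0.0},{"gripper":0.0,"dx":-0.09,"dy":-0.36,"dz":-0.05,"rx":0.0,"ry":0.0,"rz":0.0},{"gripper":0.0,"dx":-0.09,"dy":-0.36,"dz":-0.05,"rx":0.0,"ry":0.0,"rz":0.0},{"gripper":0.0,"dx":-0.09,"dy":-0.36,"dz":-0.05,"rx":0.0,"ry":0.0,"rz":0.0},{"gripper":0.0,"dx":-0.09,"dy":-0.36,"dz":-0.05,"rx":0.0,"ry":0.0,"rz":0.0},{"gripper":0.0,"dx":-0.09,"dy":-0.36,"dz":-0.05,"rx":0.0,"ry":0.0,"rz":0.0}]' 40
```

```text
t: 2.4
eef_pos: [0.5492, 0.1949, 0.2507]
tool_rot: [0.708, 0.002, 0.706, -0.004]
contact_force: [0.7, 1.2, 0.1]
gripper_width: 0.999
t: 3.4
eef_pos: [0.4565, -0.1577, 0.2004]
tool_rot: [0.707, 0.0, 0.707, -0.0]
contact_force: [-0.1, 0.1, 0.1]
gripper_width: 0.999
```

```bash
python3 -m jog '[{"gripper":0.0,"dx":0.0025,"dy":-0.0065,"dz":-0.05,"rx":0.0,"ry":0.0,"rz":0.0},{"gripper":0.0,"dx":0.0025,"dy":-0.0065,"dz":-0.1,"rx":0.0,"ry":0.0,"rz":0.0},{"gripper":0.0,"dx":0.0025,"dy":-0.0065,"dz":-0.13,"rx":0.0,"ry":0.0,"rz":0.0},{"gripper":0.0,"dx":0.0025,"dy":-0.0065,"dz":-0.15,"rx":0.0,"ry":0.0,"rz":0.0},{"gripper":0.0,"dx":0.0025,"dy":-0.0065,"dz":-0.162,"rx":0.0,"ry":0.0,"rz":0.0},{"gripper":0.0,"dx":0.0025,"dy":-0.0065,"dz":-0.162,"rx":0.0,"ry":0.0,"rz":0.0},{"gripper":0.0,"dx":0.0025,"dy":-0.0065,"dz":-0.162,"rx":0.0,"ry":0.0,"rz":0.0}]' 40
python3 -m jog '[{"gripper":1.0,"dx":0.0,"dy":0.0,"dz":0.0,"rx":0.0,"ry":0.0,"rz":0.0},{"gripper":1.0,"dx":0.0,"dy":0.0,"dz":0.0,"rx":0.0,"ry":0.0,"rz":0.0},{"gripper":1.0,"dx":0.0,"dy":0.0,"dz":0.0,"rx":0.0,"ry":0.0,"rz":0.0},{"gripper":1.0,"dx":0.0,"dy":0.0,"dz":0.0,"rx":0.0,"ry":0.0,"rz":0.0},{"gripper":1.0,"dx":0.0,"dy":0.0,"dz":0.0,"rx":0.0,"ry":0.0,"rz":0.0},{"gripper":1.0,"dx":0.0,"dy":0.0,"dz":0.0,"rx":0.0,"ry":0.0,"rz":0.0},{"gripper":1.0,"dx":0.0,"dy":0.0,"dz":0.0,"rx":0.0,"ry":0.0,"rz":0.0},{"gripper":1.0,"dx":0.0,"dy":0.0,"dz":0.0,"rx":0.0,"ry":0.0,"rz":0.0},{"gripper":1.0,"dx":0.0,"dy":0.0,"dz":0.0,"rx":0.0,"ry":0.0,"rz":0.0},{"gripper":1.0,"dx":0.0,"dy":0.0,"dz":0.0,"rx":0.0,"ry":0.0,"rz":0.0}]' 30
```

```text
t: 4.1
eef_pos: [0.4597, -0.164, 0.039]
tool_rot: [0.708, -0.0, 0.707, 0.001]
contact_force: [0.5, -0.4, 0.3]
gripper_width: 0.995
t: 5.1
eef_pos: [0.4592, -0.1646, 0.0392]
tool_rot: [0.708, 0.0, 0.707, 0.0]
contact_force: [-1.9, 1.1, 9.5]
gripper_width: 0.418
```

```bash
python3 -m jog '[{"gripper":1.0,"dx":0.0,"dy":0.0,"dz":0.03,"rx":0.0,"ry":0.0,"rz":0.0},{"gripper":1.0,"dx":0.0,"dy":0.0,"dz":0.08,"rx":0.0,"ry":0.0,"rz":0.0},{"gripper":1.0,"dx":0.0,"dy":0.0,"dz":0.12,"rx":0.0,"ry":0.0,"rz":0.0},{"gripper":1.0,"dx":0.0,"dy":0.0,"dz":0.15,"rx":0.0,"ry":0.0,"rz":0.0},{"gripper":1.0,"dx":0.03,"dy":0.04,"dz":0.15,"rx":0.0,"ry":0.0,"rz":0.0},{"gripper":1.0,"dx":0.03,"dy":0.04,"dz":0.15,"rx":0.0,"ry":0.0,"rz":0.0},{"gripper":1.0,"dx":0.03,"dy":0.04,"dz":0.15,"rx":0.0,"ry":0.0,"rz":0.0}]' 30
python3 - <<'E'
from h import *
o=get_obs();x,y,z=o["eef_pos"];print(x,y,z,o["gripper_width"])
C={c:cloud(c) for c in("top","side")}
z0=z-.0392
for c in C:
    P=C[c][0];P=P[(P[:,2]<z-.02)];print(c,fit_round(P,"pot_small",x,y,z0,.035), near(P,x,y,.03)[:,2].min()-z0)
r=C["side"][2];u,v=pix(r,np.array([x,y,z-.02])).astype(int)
cv2.imwrite("pics/g1.png",cv2.resize(r["pixels"][v-60:v+60,u-60:u+60],(480,480),interpolation=cv2.INTER_CUBIC))
E
```

```text
t: 5.8
eef_pos: [0.4891, -0.1234, 0.1884]
tool_rot: [0.707, -0.001, 0.707, 0.001]
contact_force: [0.1, -0.1, 0.1]
gripper_width: 0.417
0.489127532607962 -0.1233842759798122 0.1884166114286168 0.4173748779626996
  return _methods._mean(a, axis=axis, dtype=dtype,
  ret = ret.dtype.type(ret / rcount)
Traceback (most recent call last):
ValueError: zero-size array to reduction operation minimum which has no identity
```

```bash
python3 -m jog '[{"gripper":1.0,"dx":0.148,"dy":0.284,"dz":0.0,"rx":0.0,"ry":0.0,"rz":0.0},{"gripper":1.0,"dx":0.148,"dy":0.284,"dz":0.0,"rx":0.0,"ry":0.0,"rz":0.0},{"gripper":1.0,"dx":0.148,"dy":0.284,"dz":0.0,"rx":0.0,"ry":0.0,"rz":0.0},{"gripper":1.0,"dx":0.148,"dy":0.284,"dz":0.0,"rx":0.0,"ry":0.0,"rz":0.0},{"gripper":1.0,"dx":0.148,"dy":0.284,"dz":0.0,"rx":0.0,"ry":0.0,"rz":0.0},{"gripper":1.0,"dx":0.148,"dy":0.284,"dz":0.0,"rx":0.0,"ry":0.0,"rz":0.0},{"gripper":1.0,"dx":0.148,"dy":0.284,"dz":0.0,"rx":0.0,"ry":0.0,"rz":0.0},{"gripper":1.0,"dx":0.148,"dy":0.284,"dz":0.0,"rx":0.0,"ry":0.0,"rz":0.0},{"gripper":1.0,"dx":0.148,"dy":0.284,"dz":-0.08,"rx":0.0,"ry":0.0,"rz":0.0},{"gripper":1.0,"dx":0.148,"dy":0.284,"dz":-0.08,"rx":0.0,"ry":0.0,"rz":0.0}]' 30
python3 - <<'E'
from h import *
o=get_obs();x,y,z=o["eef_pos"];print(x,y,z,o["gripper_width"])
P,_,r=cloud("side");z0=z-.0392
u,v=pix(r,np.array([x,y,z-.02])).astype(int)
cv2.imwrite("pics/g1.png",cv2.resize(r["pixels"][v-60:v+60,u-60:u+60],(480,480),interpolation=cv2.INTER_CUBIC))
P=P[(P[:,2]<z-.022)&(P[:,2]>z0-.01)];q=near(P,x,y,.035);print(len(q),q[:,2].min()-z0 if len(q) else 0);print(fit_round(P,"pot_small",x,y,z0,.035))
E
```

```text
t: 6.9
eef_pos: [0.6356, 0.1566, 0.106]
tool_rot: [0.706, 0.0, 0.708, -0.001]
contact_force: [-0.1, 0.0, -1.1]
gripper_width: 0.417
0.6355660236295785 0.15660061947114198 0.10595823611720626 0.4171262100568502
72 -0.0010222246900452453
(array([0.63614089, 0.15733095]), np.float64(0.0013356487430683066), 59)
```

View pics/g1.png

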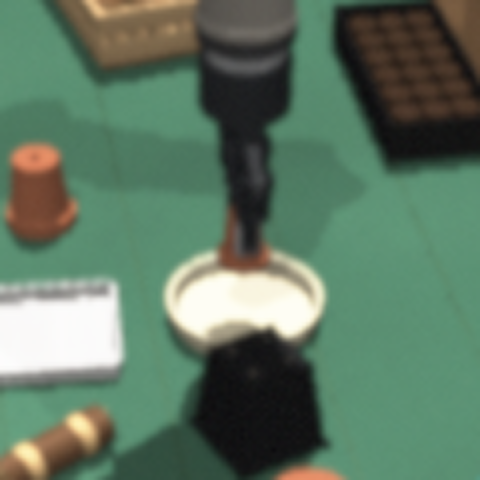

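```bash
python3 -m jog '[{"gripper":1.0,"dx":0.002,"dy":0.004,"dz":-0.02,"rx":0.0,"ry":0.0,"rz":0.0},{"gripper":1.0,"dx":0.002,"dy":0.004,"dz":-0.04,"rx":0.0,"ry":0.0,"rz":0.0},{"gripper":1.0,"dx":0.002,"dy":0.004,"dz":-0.05,"rx":0.0,"ry":0.0,"rz":0.0},{"gripper":1.0,"dx":0.002,"dy":0.004,"dz":-0.054,"rx":0.0,"ry":0.0,"rz":0.0},{"gripper":1.0,"dx":0.002,"dy":0.004,"dz":-0.056,"rx":0.0,"ry":0.0,"rz":0.0},{"gripper":1.0,"dx":0.002,"dy":0.004,"dz":-0.057,"rx":0.0,"ry":0.0,"rz":0.0},{"gripper":1.0,"dx":0.002,"dy":0.004,"dz":-0.058,"rx":0.0,"ry":0.0,"rz":0.0},{"gripper":1.0,"dx":0.002,"dy":0.004,"dz":-0.058,"rx":0.0,"ry":0.0,"rz":0.0}]' 30
```

```text
t: 7.75
eef_pos: [0.639, 0.1635, 0.0509]
tool_rot: [0.707, 0.0, 0.707, 0.0]
contact_force: [-0.5, 0.4, -0.3]
gripper_width: 0.417
```

```bash
python3 -m jog '[{"gripper":1.0,"dx":-0.002,"dy":-0.003,"dz":-0.002,"rx":0.0,"ry":0.0,"rz":0.0},{"gripper":1.0,"dx":-0.002,"dy":-0.003,"dz":-0.003,"rx":0.0,"ry":0.0,"rz":0.0},{"gripper":1.0,"dx":-0.002,"dy":-0.003,"dz":-0.004,"rx":0.0,"ry":0.0,"rz":0.0},{"gripper":1.0,"dx":-0.002,"dy":-0.003,"dz":-0.0045,"rx":0.0,"ry":0.0,"rz":0.0},{"gripper":1.0,"dx":-0.002,"dy":-0.003,"dz":-0.0045,"rx":0.0,"ry":0.0,"rz":0.0}]' 30
```

```text
t: 8.25
eef_pos: [0.6366, 0.16, 0.0464]
tool_rot: [0.707, -0.0, 0.707, -0.0]
contact_force: [-3.0, -1.1, 5.6]
gripper_width: 0.418
```

```bash
python3 -m jog '[{"gripper":0.3,"dx":0.0,"dy":0.0,"dz":0.0,"rx":0.0,"ry":0.0,"rz":0.0},{"gripper":0.3,"dx":0.0,"dy":0.0,"dz":0.0,"rx":0.0,"ry":0.0,"rz":0.0},{"gripper":0.3,"dx":0.0,"dy":0.0,"dz":0.0,"rx":0.0,"ry":0.0,"rz":0.0},{"gripper":0.3,"dx":0.0,"dy":0.0,"dz":0.0,"rx":0.0,"ry":0.0,"rz":0.0},{"gripper":0.3,"dx":0.0,"dy":0.0,"dz":0.01,"rx":0.0,"ry":0.0,"rz":0.0},{"gripper":0.3,"dx":0.0,"dy":0.0,"dz":0.04,"rx":0.0,"ry":0.0,"rz":0.0},{"gripper":0.0,"dx":0.0,"dy":0.0,"dz":0.09,"rx":0.0,"ry":0.0,"rz":0.0},{"gripper":0.0,"dx":0.0,"dy":0.0,"dz":0.14,"rx":0.0,"ry":0.0,"rz":0.0},{"gripper":0.0,"dx":-0.03,"dy":0.04,"dz":0.15,"rx":0.0,"ry":0.0,"rz":0.0},{"gripper":0.0,"dx":-0.06,"dy":0.08,"dz":0.15,"rx":0.0,"ry":0.0,"rz":0.0}]' 30
python3 -m jog '[{"gripper":0.0,"dx":-0.105,"dy":0.105,"dz":0.0,"rx":0.0,"ry":0.0,"rz":0.0},{"gripper":0.0,"dx":-0.105,"dy":0.105,"dz":0.0,"rx":0.0,"ry":0.0,"rz":0.0},{"gripper":0.0,"dx":-0.105,"dy":0.105,"dz":0.0,"rx":0.0,"ry":0.0,"rz":0.0},{"gripper":0.0,"dx":-0.105,"dy":0.105,"dz":0.0,"rx":0.0,"ry":0.0,"rz":0.0},{"gripper":0.0,"dx":-0.105,"dy":0.105,"dz":0.0,"rx":0.0,"ry":0.0,"rz":0.0}]' 30
python3 - <<'E'
from h import *
A={c:cloud(c)[0] for c in("top","side")}
for c in A: print(c,fit_round(A[c],"pot_small",.6366,.16,.007,.04),fit_dish(A[c],.637,.16),fit_round(A[c],"pot_middle",.4713,.3456,0,.05)); q=near(A[c],.6366,.16,.04);print(np.percentile(q[:,2],99))
E
```

```text
t: 9.25
eef_pos: [0.5796, 0.2393, 0.2001]
tool_rot: [0.71, 0.003, 0.705, -0.001]
contact_force: [0.3, 1.1, -0.1]
gripper_width: 0.997
t: 9.75
eef_pos: [0.4714, 0.3459, 0.1966]
tool_rot: [0.707, -0.001, 0.707, 0.001]
contact_force: [0.3, -1.1, 0.0]
gripper_width: 0.997
top (array([0.63677162, 0.15718412]), np.float64(0.0009943441310660368), 138) (array([0.63746401, 0.16021471]), np.float64(0.0016774221355611713), 279) (array([0.47107509, 0.3441389 ]), np.float64(0.0009850181103180956), 333)
0.057975231077398125
side (array([0.63651342, 0.15973639]), np.float64(0.001447102997772596), 124) (array([0.63813425, 0.16205811]), np.float64(0.0019028019254640899), 162) (array([0.47124832, 0.34697409]), np.float64(0.0015919797313848731), 237)
0.05894380534993168
```

```bash
python3 -m jog '[{"gripper":0.0,"dx":0.0,"dy":0.0005,"dz":-0.05,"rx":0.0,"ry":0.0,"rz":0.0},{"gripper":0.0,"dx":0.0,"dy":0.0005,"dz":-0.09,"rx":0.0,"ry":0.0,"rz":0.0},{"gripper":0.0,"dx":0.0,"dy":0.0005,"dz":-0.12,"rx":0.0,"ry":0.0,"rz":0.0},{"gripper":0.0,"dx":0.0,"dy":0.0005,"dz":-0.1415,"rx":0.0,"ry":0.0,"rz":0.0},{"gripper":0.0,"dx":0.0,"dy":0.0005,"dz":-0.1415,"rx":0.0,"ry":0.0,"rz":0.0},{"gripper":0.0,"dx":0.0,"dy":0.0005,"dz":-0.1415,"rx":0.0,"ry":0.0,"rz":0.0}]' 30
python3 -m jog '[{"gripper":1.0,"dx":0.0,"dy":0.0,"dz":0.0,"rx":0.0,"ry":0.0,"rz":0.0},{"gripper":1.0,"dx":0.0,"dy":0.0,"dz":0.0,"rx":0.0,"ry":0.0,"rz":0.0},{"gripper":1.0,"dx":0.0,"dy":0.0,"dz":0.0,"rx":0.0,"ry":0.0,"rz":0.0},{"gripper":1.0,"dx":0.0,"dy":0.0,"dz":0.0,"rx":0.0,"ry":0.0,"rz":0.0},{"gripper":1.0,"dx":0.0,"dy":0.0,"dz":0.0,"rx":0.0,"ry":0.0,"rz":0.0},{"gripper":1.0,"dx":0.0,"dy":0.0,"dz":0.0,"rx":0.0,"ry":0.0,"rz":0.0},{"gripper":1.0,"dx":0.0,"dy":0.0,"dz":0.0,"rx":0.0,"ry":0.0,"rz":0.0},{"gripper":1.0,"dx":0.0,"dy":0.0,"dz":0.0,"rx":0.0,"ry":0.0,"rz":0.0}]' 35
```

```text
t: 10.45
eef_pos: [0.4736, 0.344, 0.0547]
tool_rot: [0.707, 0.001, 0.707, -0.001]
contact_force: [-0.7, -0.5, 1.3]
gripper_width: 1.001
t: 11.25
eef_pos: [0.4734, 0.346, 0.0563]
tool_rot: [0.708, 0.001, 0.706, 0.001]
contact_force: [-0.7, -1.3, 8.1]
gripper_width: 0.59
```

```bash
python3 -m jog '[{"gripper":1.0,"dx":0.0,"dy":0.0,"dz":0.03,"rx":0.0,"ry":0.0,"rz":0.0},{"gripper":1.0,"dx":0.0,"dy":0.0,"dz":0.08,"rx":0.0,"ry":0.0,"rz":0.0},{"gripper":1.0,"dx":0.0,"dy":0.0,"dz":0.12,"rx":0.0,"ry":0.0,"rz":0.0},{"gripper":1.0,"dx":0.165,"dy":-0.186,"dz":0.13,"rx":0.0,"ry":0.0,"rz":0.0},{"gripper":1.0,"dx":0.165,"dy":-0.186,"dz":0.13,"rx":0.0,"ry":0.0,"rz":0.0},{"gripper":1.0,"dx":0.165,"dy":-0.186,"dz":0.13,"rx":0.0,"ry":0.0,"rz":0.0},{"gripper":1.0,"dx":0.165,"dy":-0.186,"dz":0.13,"rx":0.0,"ry":0.0,"rz":0.0},{"gripper":1.0,"dx":0.165,"dy":-0.186,"dz":0.13,"rx":0.0,"ry":0.0,"rz":0.0},{"gripper":1.0,"dx":0.165,"dy":-0.186,"dz":0.13,"rx":0.0,"ry":0.0,"rz":0.0},{"gripper":1.0,"dx":0.165,"dy":-0.186,"dz":0.13,"rx":0.0,"ry":0.0,"rz":0.0}]' 35
python3 - <<'E'
from h import *
o=get_obs();x,y,z=o["eef_pos"];print(x,y,z,o["gripper_width"])
P,_,r=cloud("side");z0=z-.056
P=P[(P[:,2]<z-.022)&(P[:,2]>z0-.01)];q=near(P,x,y,.045);print(len(q),q[:,2].min()-z0);print(fit_round(P,"pot_middle",x,y,z0,.045))
u,v=pix(r,np.array([x,y,z-.05])).astype(int)
cv2.imwrite("pics/g2.png",cv2.resize(r["pixels"][v-50:v+60,u-60:u+60],(480,440),interpolation=cv2.INTER_CUBIC))
E
```

```text
t: 12.25
eef_pos: [0.638, 0.1571, 0.1846]
tool_rot: [0.707, 0.001, 0.707, -0.001]
contact_force: [-0.7, 1.3, -2.6]
gripper_width: 0.589
0.63797273778781 0.1570758531393067 0.18459808619048887 0.5893591420474785
203 -0.003392117048888782
(array([0.63587793, 0.15783776]), np.float64(0.0013354606400399639), 178)
```

View pics/g2.png

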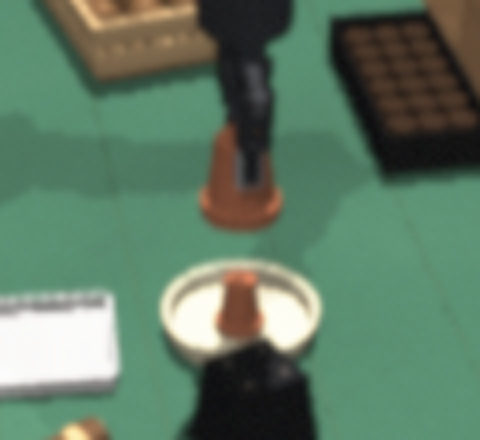

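```bash
python3 -m jog '[{"gripper":1.0,"dx":0.001,"dy":0.0025,"dz":-0.03,"rx":0.0,"ry":0.0,"rz":0.0},{"gripper":1.0,"dx":0.001,"dy":0.0025,"dz":-0.055,"rx":0.0,"ry":0.0,"rz":0.0},{"gripper":1.0,"dx":0.001,"dy":0.0025,"dz":-0.055,"rx":0.0,"ry":0.0,"rz":0.0},{"gripper":1.0,"dx":0.001,"dy":0.0025,"dz":-0.055,"rx":0.0,"ry":0.0,"rz":0.0}]' 35
python3 - <<'E'
from h import *
o=get_obs();x,y,z=o["eef_pos"];print(x,y,z,o["gripper_width"])
P,_,r=cloud("side");z0=z-.056
P=P[(P[:,2]<z-.022)&(P[:,2]>z0-.01)];print(fit_round(P,"pot_middle",x,y,z0,.045))
E
```

```text
t: 12.7
eef_pos: [0.6376, 0.163, 0.1296]
tool_rot: [0.707, -0.001, 0.707, 0.001]
contact_force: [0.3, -1.0, -1.0]
gripper_width: 0.589
0.637553929067307 0.1630388376849172 0.1295521329610864 0.5891979003348122
(array([0.63554634, 0.16324408]), np.float64(0.0012823130621262765), 162)
```

```bash
python3 -m jog '[{"gripper":1.0,"dx":0.001,"dy":-0.003,"dz":0.0,"rx":0.0,"ry":0.0,"rz":0.0},{"gripper":1.0,"dx":0.001,"dy":-0.003,"dz":0.0,"rx":0.0,"ry":0.0,"rz":0.0},{"gripper":1.0,"dx":0.001,"dy":-0.003,"dz":-0.01,"rx":0.0,"ry":0.0,"rz":0.0},{"gripper":1.0,"dx":0.001,"dy":-0.003,"dz":-0.02,"rx":0.0,"ry":0.0,"rz":0.0},{"gripper":1.0,"dx":0.001,"dy":-0.003,"dz":-0.03,"rx":0.0,"ry":0.0,"rz":0.0},{"gripper":1.0,"dx":0.001,"dy":-0.003,"dz":-0.04,"rx":0.0,"ry":0.0,"rz":0.0},{"gripper":1.0,"dx":0.001,"dy":-0.003,"dz":-0.05,"rx":0.0,"ry":0.0,"rz":0.0},{"gripper":1.0,"dx":0.001,"dy":-0.003,"dz":-0.057,"rx":0.0,"ry":0.0,"rz":0.0},{"gripper":1.0,"dx":0.001,"dy":-0.003,"dz":-0.061,"rx":0.0,"ry":0.0,"rz":0.0},{"gripper":1.0,"dx":0.001,"dy":-0.003,"dz":-0.062,"rx":0.0,"ry":0.0,"rz":0.0}]' 35
```

```text
t: 13.75
eef_pos: [0.6391, 0.1585, 0.0667]
tool_rot: [0.707, -0.0, 0.707, -0.0]
contact_force: [-0.3, -0.3, -1.3]
gripper_width: 0.589
```

```bash
python3 -m jog '[{"gripper":1.0,"dx":0.0,"dy":0.001,"dz":-0.001,"rx":0.0,"ry":0.0,"rz":0.0},{"gripper":1.0,"dx":0.0,"dy":0.001,"dz":-0.002,"rx":0.0,"ry":0.0,"rz":0.0},{"gripper":1.0,"dx":0.0,"dy":0.001,"dz":-0.003,"rx":0.0,"ry":0.0,"rz":0.0},{"gripper":1.0,"dx":0.0,"dy":0.001,"dz":-0.0035,"rx":0.0,"ry":0.0,"rz":0.0},{"gripper":1.0,"dx":0.0,"dy":0.001,"dz":-0.0035,"rx":0.0,"ry":0.0,"rz":0.0}]' 35
```

```text
t: 14.25
eef_pos: [0.6393, 0.1596, 0.0639]
tool_rot: [0.707, -0.0, 0.707, 0.0]
contact_force: [0.3, 0.5, -1.9]
gripper_width: 0.592
```

```bash
python3 -m jog '[{"gripper":1.0,"dx":0.0,"dy":0.0,"dz":-0.001,"rx":0.0,"ry":0.0,"rz":0.0},{"gripper":1.0,"dx":0.0,"dy":0.0,"dz":-0.0015,"rx":0.0,"ry":0.0,"rz":0.0},{"gripper":1.0,"dx":0.0,"dy":0.0,"dz":-0.0015,"rx":0.0,"ry":0.0,"rz":0.0}]' 35
```

```text
t: 14.55
eef_pos: [0.6394, 0.1595, 0.0634]
tool_rot: [0.707, 0.0, 0.707, 0.0]
contact_force: [-3.7, -1.0, 6.7]
gripper_width: 0.59
```

```bash
python3 -m jog '[{"gripper":0.15,"dx":0.0,"dy":0.0,"dz":0.0,"rx":0.0,"ry":0.0,"rz":0.0},{"gripper":0.15,"dx":0.0,"dy":0.0,"dz":0.0,"rx":0.0,"ry":0.0,"rz":0.0},{"gripper":0.15,"dx":0.0,"dy":0.0,"dz":0.0,"rx":0.0,"ry":0.0,"rz":0.0},{"gripper":0.15,"dx":0.0,"dy":0.0,"dz":0.0,"rx":0.0,"ry":0.0,"rz":0.0},{"gripper":0.15,"dx":0.0,"dy":0.0,"dz":0.01,"rx":0.0,"ry":0.0,"rz":0.0},{"gripper":0.15,"dx":0.0,"dy":0.0,"dz":0.04,"rx":0.0,"ry":0.0,"rz":0.0},{"gripper":0.0,"dx":0.0,"dy":0.0,"dz":0.09,"rx":0.0,"ry":0.0,"rz":0.0},{"gripper":0.0,"dx":0.0,"dy":0.0,"dz":0.13,"rx":0.0,"ry":0.0,"rz":0.0},{"gripper":0.0,"dx":-0.007,"dy":-0.05,"dz":0.13,"rx":0.0,"ry":0.0,"rz":0.0},{"gripper":0.0,"dx":-0.007,"dy":-0.1,"dz":0.13,"rx":0.0,"ry":0.0,"rz":0.0}]' 35
python3 -m jog '[{"gripper":0.0,"dx":-0.007,"dy":-0.228,"dz":0.0,"rx":0.0,"ry":0.0,"rz":0.0},{"gripper":0.0,"dx":-0.007,"dy":-0.228,"dz":0.0,"rx":0.0,"ry":0.0,"rz":0.0},{"gripper":0.0,"dx":-0.007,"dy":-0.228,"dz":0.0,"rx":0.0,"ry":0.0,"rz":0.0},{"gripper":0.0,"dx":-0.007,"dy":-0.228,"dz":0.0,"rx":0.0,"ry":0.0,"rz":0.0},{"gripper":0.0,"dx":-0.007,"dy":-0.228,"dz":0.0,"rx":0.0,"ry":0.0,"rz":0.0},{"gripper":0.0,"dx":-0.007,"dy":-0.228,"dz":0.0,"rx":0.0,"ry":0.0,"rz":0.0},{"gripper":0.0,"dx":-0.007,"dy":-0.228,"dz":0.0,"rx":0.0,"ry":0.0,"rz":0.0}]' 35
python3 - <<'E'
from h import *
A={c:cloud(c)[0] for c in("top","side")}
for c in A: print(c,fit_round(A[c],"pot_middle",.6366,.16,.007,.05),fit_dish(A[c],.637,.16)); q=near(A[c],.6366,.16,.04);print(np.percentile(q[:,2],99))
print(get_obs()["eef_pos"])
E
```

```text
t: 15.55
eef_pos: [0.6329, 0.0614, 0.195]
tool_rot: [0.709, -0.001, 0.706, 0.002]
contact_force: [0.5, -1.1, -0.4]
gripper_width: 0.999
t: 16.25
eef_pos: [0.6253, -0.1685, 0.1929]
tool_rot: [0.707, 0.001, 0.707, -0.0]
contact_force: [-0.8, 0.3, -0.3]
gripper_width: 0.999
top (array([0.63718491, 0.15683211]), np.float64(0.0009930562432562007), 294) (array([0.63777494, 0.16080898]), np.float64(0.0019761928009198043), 303)
0.07918000860580202
side (array([0.63721399, 0.15968456]), np.float64(0.001208330230799387), 275) (array([0.64438499, 0.19552828]), np.float64(0.011182714999410363), 121)
0.07920847956807146
[ 0.62574868 -0.16595222  0.19254737]
```

```bash
python3 -m jog '[{"gripper":0.0,"dx":0.0,"dy":-0.001,"dz":-0.04,"rx":0.0,"ry":0.0,"rz":0.0},{"gripper":0.0,"dx":0.0,"dy":-0.001,"dz":-0.07,"rx":0.0,"ry":0.0,"rz":0.0},{"gripper":0.0,"dx":0.0,"dy":-0.001,"dz":-0.1,"rx":0.0,"ry":0.0,"rz":0.0},{"gripper":0.0,"dx":0.0,"dy":-0.001,"dz":-0.12,"rx":0.0,"ry":0.0,"rz":0.0},{"gripper":0.0,"dx":0.0,"dy":-0.001,"dz":-0.12,"rx":0.0,"ry":0.0,"rz":0.0},{"gripper":0.0,"dx":0.0,"dy":-0.001,"dz":-0.12,"rx":0.0,"ry":0.0,"rz":0.0}]' 45
python3 -m jog '[{"gripper":1.0,"dx":0.0,"dy":0.0,"dz":0.0,"rx":0.0,"ry":0.0,"rz":0.0},{"gripper":1.0,"dx":0.0,"dy":0.0,"dz":0.0,"rx":0.0,"ry":0.0,"rz":0.0},{"gripper":1.0,"dx":0.0,"dy":0.0,"dz":0.0,"rx":0.0,"ry":0.0,"rz":0.0},{"gripper":1.0,"dx":0.0,"dy":0.0,"dz":0.0,"rx":0.0,"ry":0.0,"rz":0.0},{"gripper":1.0,"dx":0.0,"dy":0.0,"dz":0.0,"rx":0.0,"ry":0.0,"rz":0.0},{"gripper":1.0,"dx":0.0,"dy":0.0,"dz":0.0,"rx":0.0,"ry":0.0,"rz":0.0},{"gripper":1.0,"dx":0.0,"dy":0.0,"dz":0.0,"rx":0.0,"ry":0.0,"rz":0.0},{"gripper":1.0,"dx":0.0,"dy":0.0,"dz":0.0,"rx":0.0,"ry":0.0,"rz":0.0}]' 45
```

```text
t: 16.95
eef_pos: [0.6259, -0.1675, 0.0727]
tool_rot: [0.707, -0.001, 0.707, 0.001]
contact_force: [0.3, -0.3, 0.8]
gripper_width: 0.998
t: 17.75
eef_pos: [0.6266, -0.1681, 0.0752]
tool_rot: [0.708, 0.0, 0.706, 0.001]
contact_force: [-2.5, 2.3, 10.4]
gripper_width: 0.782
```

```bash
python3 -m jog '[{"gripper":1.0,"dx":0.0,"dy":0.0,"dz":0.03,"rx":0.0,"ry":0.0,"rz":0.0},{"gripper":1.0,"dx":0.0,"dy":0.0,"dz":0.07,"rx":0.0,"ry":0.0,"rz":0.0},{"gripper":1.0,"dx":0.0,"dy":0.0,"dz":0.11,"rx":0.0,"ry":0.0,"rz":0.0},{"gripper":1.0,"dx":0.0,"dy":0.0,"dz":0.14,"rx":0.0,"ry":0.0,"rz":0.0},{"gripper":1.0,"dx":0.012,"dy":0.04,"dz":0.14,"rx":0.0,"ry":0.0,"rz":0.0},{"gripper":1.0,"dx":0.012,"dy":0.085,"dz":0.14,"rx":0.0,"ry":0.0,"rz":0.0},{"gripper":1.0,"dx":0.012,"dy":0.13,"dz":0.14,"rx":0.0,"ry":0.0,"rz":0.0},{"gripper":1.0,"dx":0.012,"dy":0.175,"dz":0.14,"rx":0.0,"ry":0.0,"rz":0.0},{"gripper":1.0,"dx":0.012,"dy":0.22,"dz":0.14,"rx":0.0,"ry":0.0,"rz":0.0},{"gripper":1.0,"dx":0.012,"dy":0.26,"dz":0.14,"rx":0.0,"ry":0.0,"rz":0.0}]' 45
python3 -m jog '[{"gripper":1.0,"dx":0.0,"dy":0.03,"dz":0.0,"rx":0.0,"ry":0.0,"rz":0.0},{"gripper":1.0,"dx":0.0,"dy":0.055,"dz":0.0,"rx":0.0,"ry":0.0,"rz":0.0},{"gripper":1.0,"dx":0.0,"dy":0.067,"dz":0.0,"rx":0.0,"ry":0.0,"rz":0.0},{"gripper":1.0,"dx":0.0,"dy":0.067,"dz":-0.01,"rx":0.0,"ry":0.0,"rz":0.0},{"gripper":1.0,"dx":0.0,"dy":0.067,"dz":-0.03,"rx":0.0,"ry":0.0,"rz":0.0},{"gripper":1.0,"dx":0.0,"dy":0.067,"dz":-0.045,"rx":0.0,"ry":0.0,"rz":0.0},{"gripper":1.0,"dx":0.0,"dy":0.067,"dz":-0.045,"rx":0.0,"ry":0.0,"rz":0.0},{"gripper":1.0,"dx":0.0,"dy":0.067,"dz":-0.045,"rx":0.0,"ry":0.0,"rz":0.0}]' 45
python3 - <<'E'
from h import *
o=get_obs();x,y,z=o["eef_pos"];print(x,y,z,o["gripper_width"])
P,_,r=cloud("side");z0=z-.074
P=P[(P[:,2]<z-.022)&(P[:,2]>z0-.01)];print(fit_round(P,"pot_large",x,y,z0,.06),np.percentile(near(P,x,y,.06)[:,2],1)-z0)
u,v=pix(r,np.array([x,y,z-.05])).astype(int)
cv2.imwrite("pics/g3.png",cv2.resize(r["pixels"][v-60:v+60,u-60:u+60],(480,480),interpolation=cv2.INTER_CUBIC))
E
```

```text
t: 18.75
eef_pos: [0.6368, 0.094, 0.2132]
tool_rot: [0.707, -0.0, 0.707, 0.001]
contact_force: [0.4, 0.1, -4.2]
gripper_width: 0.781
t: 19.55
eef_pos: [0.6374, 0.1567, 0.167]
tool_rot: [0.707, 0.0, 0.707, -0.001]
contact_force: [0.3, 0.0, -3.0]
gripper_width: 0.775
0.6373510568133193 0.15672098065156195 0.16701170792593129 0.7750053991880853
(array([0.63599194, 0.15708813]), np.float64(0.0014696179338398035), 366) -0.0002434300242467463
```

View pics/g3.png

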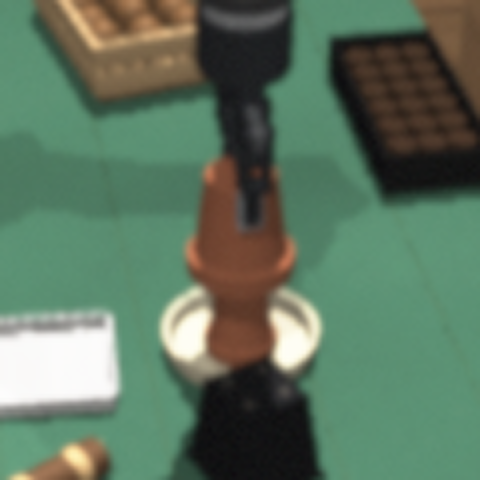

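```bash
python3 -m jog '[{"gripper":1.0,"dx":0.001,"dy":0.0027,"dz":0.0,"rx":0.0,"ry":0.0,"rz":0.0},{"gripper":1.0,"dx":0.001,"dy":0.0027,"dz":-0.01,"rx":0.0,"ry":0.0,"rz":0.0},{"gripper":1.0,"dx":0.001,"dy":0.0027,"dz":-0.02,"rx":0.0,"ry":0.0,"rz":0.0},{"gripper":1.0,"dx":0.001,"dy":0.0027,"dz":-0.03,"rx":0.0,"ry":0.0,"rz":0.0},{"gripper":1.0,"dx":0.001,"dy":0.0027,"dz":-0.04,"rx":0.0,"ry":0.0,"rz":0.0},{"gripper":1.0,"dx":0.001,"dy":0.0027,"dz":-0.05,"rx":0.0,"ry":0.0,"rz":0.0},{"gripper":1.0,"dx":0.001,"dy":0.0027,"dz":-0.06,"rx":0.0,"ry":0.0,"rz":0.0},{"gripper":1.0,"dx":0.001,"dy":0.0027,"dz":-0.07,"rx":0.0,"ry":0.0,"rz":0.0},{"gripper":1.0,"dx":0.001,"dy":0.0027,"dz":-0.077,"rx":0.0,"ry":0.0,"rz":0.0},{"gripper":1.0,"dx":0.001,"dy":0.0027,"dz":-0.08,"rx":0.0,"ry":0.0,"rz":0.0}]' 65
python3 -m jog '[{"gripper":1.0,"dx":0.0,"dy":0.0,"dz":-0.001,"rx":0.0,"ry":0.0,"rz":0.0},{"gripper":1.0,"dx":0.0,"dy":0.0,"dz":-0.001,"rx":0.0,"ry":0.0,"rz":0.0}]' 65
```

```text
t: 20.6
eef_pos: [0.6379, 0.1607, 0.0862]
tool_rot: [0.707, -0.0, 0.708, -0.0]
contact_force: [-0.2, 0.4, -3.8]
gripper_width: 0.761
t: 20.8
eef_pos: [0.6386, 0.1608, 0.0865]
tool_rot: [0.707, 0.0, 0.707, 0.0]
contact_force: [-0.3, -0.5, -3.0]
gripper_width: 0.768
```

```bash
python3 -m jog '[{"gripper":1.0,"dx":0.0,"dy":-0.0005,"dz":-0.001,"rx":0.0,"ry":0.0,"rz":0.0},{"gripper":1.0,"dx":0.0,"dy":-0.0005,"dz":-0.002,"rx":0.0,"ry":0.0,"rz":0.0},{"gripper":1.0,"dx":0.0,"dy":-0.0005,"dz":-0.003,"rx":0.0,"ry":0.0,"rz":0.0},{"gripper":1.0,"dx":0.0,"dy":-0.0005,"dz":-0.003,"rx":0.0,"ry":0.0,"rz":0.0}]' 65
python3 -m jog '[{"gripper":1.0,"dx":0.0,"dy":0.0,"dz":-0.001,"rx":0.0,"ry":0.0,"rz":0.0},{"gripper":1.0,"dx":0.0,"dy":0.0,"dz":-0.001,"rx":0.0,"ry":0.0,"rz":0.0}]' 65
```

```text
t: 21.2
eef_pos: [0.6383, 0.1603, 0.0833]
tool_rot: [0.707, -0.0, 0.707, 0.0]
contact_force: [-0.1, -0.8, -4.0]
gripper_width: 0.771
t: 21.4
eef_pos: [0.6385, 0.1603, 0.0829]
tool_rot: [0.707, 0.0, 0.707, 0.0]
contact_force: [-1.9, -0.4, 2.5]
gripper_width: 0.767
```

```bash
python3 -m jog '[{"gripper":1.0,"dx":0.0,"dy":0.0,"dz":-0.0007,"rx":0.0,"ry":0.0,"rz":0.0},{"gripper":1.0,"dx":0.0,"dy":0.0,"dz":-0.0007,"rx":0.0,"ry":0.0,"rz":0.0}]' 65
python3 - <<'E'
from h import *
P,_,r=cloud("side");x,y,z=get_obs()["eef_pos"]
Q=P[P[:,2]<z-.022];print(fit_round(Q,"pot_large",x,y,.007,.06))
for z0 in(.005,.007,.009,.011): print(z0,fit_round(Q,"pot_large",x,y,z0,.06)[1])
E
```

```text
t: 21.6
eef_pos: [0.6385, 0.1602, 0.0828]
tool_rot: [0.707, 0.0, 0.707, 0.0]
contact_force: [-4.7, -0.9, 7.7]
gripper_width: 0.769
(array([0.63733136, 0.16068266]), np.float64(0.0013081066182360351), 317)
0.005 0.0013864109569349733
0.007 0.0013081066182360351
0.009 0.0012462635996183524
0.011 0.0014708428996987807
```

```bash
python3 -m jog '[{"gripper":0.0,"dx":0.0,"dy":0.0,"dz":0.0,"rx":0.0,"ry":0.0,"rz":0.0},{"gripper":0.0,"dx":0.0,"dy":0.0,"dz":0.0,"rx":0.0,"ry":0.0,"rz":0.0},{"gripper":0.0,"dx":0.0,"dy":0.0,"dz":0.0,"rx":0.0,"ry":0.0,"rz":0.0},{"gripper":0.0,"dx":0.0,"dy":0.0,"dz":0.0,"rx":0.0,"ry":0.0,"rz":0.0},{"gripper":0.0,"dx":0.0,"dy":0.0,"dz":0.015,"rx":0.0,"ry":0.0,"rz":0.0},{"gripper":0.0,"dx":0.0,"dy":0.0,"dz":0.05,"rx":0.0,"ry":0.0,"rz":0.0},{"gripper":0.0,"dx":0.0,"dy":0.0,"dz":0.09,"rx":0.0,"ry":0.0,"rz":0.0},{"gripper":0.0,"dx":0.0,"dy":0.0,"dz":0.12,"rx":0.0,"ry":0.0,"rz":0.0},{"gripper":0.0,"dx":0.0,"dy":-0.05,"dz":0.12,"rx":0.0,"ry":0.0,"rz":0.0},{"gripper":0.0,"dx":0.0,"dy":-0.1,"dz":0.12,"rx":0.0,"ry":0.0,"rz":0.0}]' 40
python3 -m jog '[{"gripper":0.0,"dx":-0.17,"dy":-0.396,"dz":0.0,"rx":0.0,"ry":0.0,"rz":-1.1},{"gripper":0.0,"dx":-0.17,"dy":-0.396,"dz":0.0,"rx":0.0,"ry":0.0,"rz":-1.1},{"gripper":0.0,"dx":-0.17,"dy":-0.396,"dz":0.0,"rx":0.0,"ry":0.0,"rz":-1.1},{"gripper":0.0,"dx":-0.17,"dy":-0.396,"dz":0.0,"rx":0.0,"ry":0.0,"rz":-1.1},{"gripper":0.0,"dx":-0.17,"dy":-0.396,"dz":0.0,"rx":0.0,"ry":0.0,"rz":-1.1},{"gripper":0.0,"dx":-0.17,"dy":-0.396,"dz":0.0,"rx":0.0,"ry":0.0,"rz":-1.1},{"gripper":0.0,"dx":-0.17,"dy":-0.396,"dz":0.0,"rx":0.0,"ry":0.0,"rz":-1.1},{"gripper":0.0,"dx":-0.17,"dy":-0.396,"dz":0.0,"rx":0.0,"ry":0.0,"rz":-1.1},{"gripper":0.0,"dx":-0.17,"dy":-0.396,"dz":0.0,"rx":0.0,"ry":0.0,"rz":-1.1},{"gripper":0.0,"dx":-0.17,"dy":-0.396,"dz":0.0,"rx":0.0,"ry":0.0,"rz":-1.1}]' 40
python3 - <<'E'
from h import *
A={c:cloud(c)[0] for c in("top","side")}
for c in A:
    P=A[c]
    print(c,fit_round(P,"pot_large",.6374,.16,.007,.06),fit_tray(P,.463,.157)); q=near(P,.6366,.16,.05);print(np.percentile(q[:,2],99))
    t=near(P,.637,.158,.024);t=t[t[:,2]>.09];m=np.linalg.lstsq(np.c_[t[:,:2],np.ones(len(t))],t[:,2],rcond=None)[0];print("tilt deg",np.degrees(m[:2]),len(t),"grip top z",np.median(t[:,2]))
print(get_obs()["eef_pos"])
E
```

```text
t: 22.65
eef_pos: [0.6393, 0.0614, 0.2044]
tool_rot: [0.709, -0.001, 0.706, 0.002]
contact_force: [1.7, -0.9, -0.1]
gripper_width: 1.0
t: 23.65
eef_pos: [0.4651, -0.3415, 0.2031]
tool_rot: [0.707, 0.009, 0.707, -0.011]
contact_force: [0.4, -0.6, 0.6]
gripper_width: 0.997
top (array([0.63715401, 0.15742225]), np.float64(0.0010050538566195172), 527) (array([0.46265788, 0.15542547]), np.float64(-3.7001635997729845), np.float64(0.0011421007699336516), 271)
0.10062870504292036
tilt deg [-0.50040734 -0.04513927] 225 grip top z 0.09689818993471144
side (array([0.63702416, 0.16029513]), np.float64(0.0013683292024501414), 487) (array([0.46280977, 0.15722418]), np.float64(-3.6127998545568207), np.float64(0.0015963027951995737), 59)
0.10093419707751361
tilt deg [-0.77538179  0.73243385] 89 grip top z 0.09850989621904793
[ 0.46820397 -0.33630996  0.20248641]
```

```bash
python3 -m jog '[{"gripper":0.0,"dx":0.0,"dy":0.0,"dz":-0.05,"rx":0.0,"ry":0.0,"rz":0.0},{"gripper":0.0,"dx":0.0,"dy":0.0,"dz":-0.1,"rx":0.0,"ry":0.0,"rz":0.0},{"gripper":0.0,"dx":0.0,"dy":0.0,"dz":-0.135,"rx":0.0,"ry":0.0,"rz":0.0},{"gripper":0.0,"dx":0.0,"dy":0.0,"dz":-0.1565,"rx":0.0,"ry":0.0,"rz":0.0},{"gripper":0.0,"dx":0.0,"dy":0.0,"dz":-0.1565,"rx":0.0,"ry":0.0,"rz":0.0},{"gripper":0.0,"dx":0.0,"dy":0.0,"dz":-0.1565,"rx":0.0,"ry":0.0,"rz":0.0}]' 25
python3 -m jog '[{"gripper":1.0,"dx":0.0,"dy":0.0,"dz":0.0,"rx":0.0,"ry":0.0,"rz":0.0},{"gripper":1.0,"dx":0.0,"dy":0.0,"dz":0.0,"rx":0.0,"ry":0.0,"rz":0.0},{"gripper":1.0,"dx":0.0,"dy":0.0,"dz":0.0,"rx":0.0,"ry":0.0,"rz":0.0},{"gripper":1.0,"dx":0.0,"dy":0.0,"dz":0.0,"rx":0.0,"ry":0.0,"rz":0.0},{"gripper":1.0,"dx":0.0,"dy":0.0,"dz":0.0,"rx":0.0,"ry":0.0,"rz":0.0},{"gripper":1.0,"dx":0.0,"dy":0.0,"dz":0.0,"rx":0.0,"ry":0.0,"rz":0.0},{"gripper":1.0,"dx":0.0,"dy":0.0,"dz":0.0,"rx":0.0,"ry":0.0,"rz":0.0},{"gripper":1.0,"dx":0.0,"dy":0.0,"dz":0.0,"rx":0.0,"ry":0.0,"rz":0.0}]' 30
```

```text
t: 24.35
eef_pos: [0.4695, -0.3347, 0.0457]
tool_rot: [0.707, 0.006, 0.707, -0.006]
contact_force: [0.8, -0.1, 0.8]
gripper_width: 1.002
t: 25.15
eef_pos: [0.4692, -0.336, 0.0467]
tool_rot: [0.708, 0.007, 0.706, -0.007]
contact_force: [-1.6, 1.0, 7.3]
gripper_width: 0.535
```

```bash
python3 -m jog '[{"gripper":1.0,"dx":0.0,"dy":0.0,"dz":0.03,"rx":0.0,"ry":0.0,"rz":0.0},{"gripper":1.0,"dx":0.0,"dy":0.0,"dz":0.07,"rx":0.0,"ry":0.0,"rz":0.0},{"gripper":1.0,"dx":0.0,"dy":0.0,"dz":0.11,"rx":0.0,"ry":0.0,"rz":0.0},{"gripper":1.0,"dx":0.0,"dy":0.0,"dz":0.13,"rx":0.0,"ry":0.0,"rz":0.0},{"gripper":1.0,"dx":-0.005,"dy":0.04,"dz":0.13,"rx":0.0,"ry":0.0,"rz":-2.6},{"gripper":1.0,"dx":-0.005,"dy":0.085,"dz":0.13,"rx":0.0,"ry":0.0,"rz":-2.6},{"gripper":1.0,"dx":-0.005,"dy":0.13,"dz":0.13,"rx":0.0,"ry":0.0,"rz":-2.6},{"gripper":1.0,"dx":-0.005,"dy":0.175,"dz":0.13,"rx":0.0,"ry":0.0,"rz":-2.6},{"gripper":1.0,"dx":-0.005,"dy":0.22,"dz":0.13,"rx":0.0,"ry":0.0,"rz":-2.6},{"gripper":1.0,"dx":-0.005,"dy":0.265,"dz":0.13,"rx":0.0,"ry":0.0,"rz":-2.6}]' 30
python3 -m jog '[{"gripper":1.0,"dx":0.0,"dy":0.045,"dz":0.0,"rx":0.0,"ry":0.0,"rz":0.0},{"gripper":1.0,"dx":0.0,"dy":0.09,"dz":0.0,"rx":0.0,"ry":0.0,"rz":0.0},{"gripper":1.0,"dx":0.0,"dy":0.135,"dz":0.0,"rx":0.0,"ry":0.0,"rz":0.0},{"gripper":1.0,"dx":0.0,"dy":0.18,"dz":0.0,"rx":0.0,"ry":0.0,"rz":0.0},{"gripper":1.0,"dx":0.0,"dy":0.21,"dz":0.0,"rx":0.0,"ry":0.0,"rz":0.0},{"gripper":1.0,"dx":0.0,"dy":0.228,"dz":-0.03,"rx":0.0,"ry":0.0,"rz":0.0},{"gripper":1.0,"dx":0.0,"dy":0.228,"dz":-0.07,"rx":0.0,"ry":0.0,"rz":0.0},{"gripper":1.0,"dx":0.0,"dy":0.228,"dz":-0.07,"rx":0.0,"ry":0.0,"rz":0.0},{"gripper":1.0,"dx":0.0,"dy":0.228,"dz":-0.07,"rx":0.0,"ry":0.0,"rz":0.0}]' 30
python3 - <<'E'
from h import *
o=get_obs();x,y,z=o["eef_pos"];print(o["eef_pos"],o["tool_rot"],o["gripper_width"])
P,_,r=cloud("side");z0=z-.0465
u,v=pix(r,np.array([x,y,z-.03])).astype(int)
cv2.imwrite("pics/g4.png",cv2.resize(r["pixels"][v-60:v+60,u-60:u+60],(480,480),interpolation=cv2.INTER_CUBIC))
P=P[(P[:,2]<z-.022)&(P[:,2]>z0-.005)];print(fit_sq(P,"square_small",x,y,z0,.05))
E
```

```text
t: 26.15
eef_pos: [0.4632, -0.069, 0.1759]
tool_rot: [0.707, 0.023, 0.706, -0.023]
contact_force: [0.7, 0.7, 0.2]
gripper_width: 0.533
t: 27.05
eef_pos: [0.4632, 0.1566, 0.1055]
tool_rot: [0.706, 0.023, 0.707, -0.023]
contact_force: [0.4, -0.1, -0.5]
gripper_width: 0.525
[0.46316156 0.15657312 0.10554371] [ 0.70634517  0.02276868  0.70711211 -0.02346368] 0.5254949619755497
(array([0.46134514, 0.15710916]), np.float64(-3.4420397306664845), np.float64(0.0015104780149967668), 114)
```

View pics/g4.png

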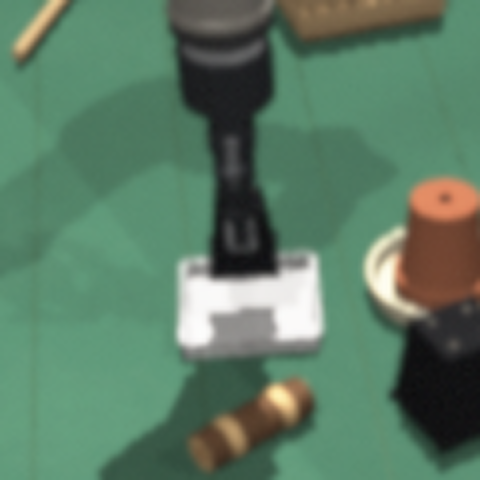

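```bash
python3 -m jog '[{"gripper":1.0,"dx":0.001,"dy":0.0015,"dz":-0.02,"rx":0.0,"ry":0.0,"rz":0.0},{"gripper":1.0,"dx":0.001,"dy":0.0015,"dz":-0.035,"rx":0.0,"ry":0.0,"rz":0.0},{"gripper":1.0,"dx":0.001,"dy":0.0015,"dz":-0.045,"rx":0.0,"ry":0.0,"rz":0.0},{"gripper":1.0,"dx":0.001,"dy":0.0015,"dz":-0.05,"rx":0.0,"ry":0.0,"rz":0.0},{"gripper":1.0,"dx":0.001,"dy":0.0015,"dz":-0.052,"rx":0.0,"ry":0.0,"rz":0.0},{"gripper":1.0,"dx":0.001,"dy":0.0015,"dz":-0.053,"rx":0.0,"ry":0.0,"rz":0.0},{"gripper":1.0,"dx":0.001,"dy":0.0015,"dz":-0.053,"rx":0.0,"ry":0.0,"rz":0.0}]' 30
python3 -m jog '[{"gripper":1.0,"dx":0.0,"dy":0.0,"dz":-0.001,"rx":0.0,"ry":0.0,"rz":0.0},{"gripper":1.0,"dx":0.0,"dy":0.0,"dz":-0.002,"rx":0.0,"ry":0.0,"rz":0.0},{"gripper":1.0,"dx":0.0,"dy":0.0,"dz":-0.002,"rx":0.0,"ry":0.0,"rz":0.0}]' 30
```

```text
t: 27.8
eef_pos: [0.4647, 0.1589, 0.0526]
tool_rot: [0.707, 0.023, 0.706, -0.023]
contact_force: [-1.0, -0.2, 0.2]
gripper_width: 0.529
t: 28.1
eef_pos: [0.4643, 0.1588, 0.0501]
tool_rot: [0.707, 0.023, 0.707, -0.023]
contact_force: [0.3, 0.4, -1.2]
gripper_width: 0.528
```

```bash
python3 -m jog '[{"gripper":1.0,"dx":0.0,"dy":0.0,"dz":-0.0007,"rx":0.0,"ry":0.0,"rz":0.0},{"gripper":1.0,"dx":0.0,"dy":0.0,"dz":-0.0012,"rx":0.0,"ry":0.0,"rz":0.0},{"gripper":1.0,"dx":0.0,"dy":0.0,"dz":-0.0012,"rx":0.0,"ry":0.0,"rz":0.0}]' 30
```

```text
t: 28.4
eef_pos: [0.4644, 0.1589, 0.0497]
tool_rot: [0.707, 0.023, 0.707, -0.023]
contact_force: [-3.0, -1.4, 11.9]
gripper_width: 0.532
```

```bash
python3 -m jog '[{"gripper":0.2,"dx":0.0,"dy":0.0,"dz":0.0,"rx":0.0,"ry":0.0,"rz":0.0},{"gripper":0.2,"dx":0.0,"dy":0.0,"dz":0.0,"rx":0.0,"ry":0.0,"rz":0.0},{"gripper":0.2,"dx":0.0,"dy":0.0,"dz":0.0,"rx":0.0,"ry":0.0,"rz":0.0},{"gripper":0.2,"dx":0.0,"dy":0.0,"dz":0.0,"rx":0.0,"ry":0.0,"rz":0.0},{"gripper":0.2,"dx":0.0,"dy":0.0,"dz":0.01,"rx":0.0,"ry":0.0,"rz":0.0},{"gripper":0.2,"dx":0.0,"dy":0.0,"dz":0.04,"rx":0.0,"ry":0.0,"rz":0.0},{"gripper":0.0,"dx":0.0,"dy":0.0,"dz":0.09,"rx":0.0,"ry":0.0,"rz":0.0},{"gripper":0.0,"dx":0.0,"dy":0.0,"dz":0.14,"rx":0.0,"ry":0.0,"rz":0.0},{"gripper":0.0,"dx":0.035,"dy":-0.035,"dz":0.15,"rx":0.0,"ry":0.0,"rz":8.0},{"gripper":0.0,"dx":0.07,"dy":-0.07,"dz":0.15,"rx":0.0,"ry":0.0,"rz":16.0}]' 40
python3 -m jog '[{"gripper":0.0,"dx":0.087,"dy":-0.084,"dz":0.0,"rx":0.0,"ry":0.0,"rz":9.1},{"gripper":0.0,"dx":0.087,"dy":-0.084,"dz":0.0,"rx":0.0,"ry":0.0,"rz":9.1},{"gripper":0.0,"dx":0.087,"dy":-0.084,"dz":0.0,"rx":0.0,"ry":0.0,"rz":9.1},{"gripper":0.0,"dx":0.087,"dy":-0.084,"dz":0.0,"rx":0.0,"ry":0.0,"rz":9.1},{"gripper":0.0,"dx":0.087,"dy":-0.084,"dz":0.0,"rx":0.0,"ry":0.0,"rz":9.1},{"gripper":0.0,"dx":0.087,"dy":-0.084,"dz":0.0,"rx":0.0,"ry":0.0,"rz":9.1}]' 40
python3 - <<'E'
from h import *
from scipy.spatial.transform import Rotation as Ro
A={c:cloud(c)[0] for c in("top","side")}
for c in A:
    P=A[c];print(c,fit_sq(P,"square_small",.464,.1585,.003,.046),fit_sq(P,"square_large",.621,.003,0,.068),np.percentile(near(P,.464,.158,.04)[:,2],95))
o=get_obs();w=o["tool_rot"];m=Ro.from_quat(w[[1,2,3,0]]).as_matrix();print(o["eef_pos"],"jaw",np.degrees(np.arctan2(m[1,1],m[0,1])))
E
```

```text
t: 29.4
eef_pos: [0.5317, 0.0949, 0.2029]
tool_rot: [0.705, -0.075, 0.701, 0.076]
contact_force: [0.4, -0.7, -0.4]
gripper_width: 1.001
t: 30.0
eef_pos: [0.6159, 0.0111, 0.199]
tool_rot: [0.695, -0.128, 0.696, 0.128]
contact_force: [0.3, 0.8, 0.5]
gripper_width: 0.996
  return _methods._mean(a, axis=axis, dtype=dtype,
  ret = ret.dtype.type(ret / rcount)
Traceback (most recent call last):
IndexError: index -1 is out of bounds for axis 0 with size 0
```

```bash
python3 - <<'E'
from h import *
from scipy.spatial.transform import Rotation as Ro
P=cloud("side")[0];P=P[P[:,2]<.12]
print(fit_sq(P,"square_small",.464,.1585,.003,.046),fit_sq(P,"square_large",.621,.003,0,.068),np.percentile(near(P,.464,.158,.04)[:,2],95))
o=get_obs();w=o["tool_rot"];m=Ro.from_quat(w[[1,2,3,0]]).as_matrix();print(o["eef_pos"],"jaw",np.degrees(np.arctan2(m[1,1],m[0,1])))
E
```

```text
(array([0.46306005, 0.15938826]), np.float64(-2.608284535132306), np.float64(0.0014840487304877085), 230) (array([0.62139028, 0.00519629]), np.float64(21.158174942259755), np.float64(0.0010238355998871997), 644) 0.06394178067999681
[0.61616308 0.01098975 0.19907171] jaw 110.89206644659293
```

```bash
python3 -m jog '[{"gripper":0.0,"dx":0.005,"dy":-0.0065,"dz":-0.04,"rx":0.0,"ry":0.0,"rz":0.4},{"gripper":0.0,"dx":0.005,"dy":-0.0065,"dz":-0.07,"rx":0.0,"ry":0.0,"rz":0.4},{"gripper":0.0,"dx":0.005,"dy":-0.0065,"dz":-0.07,"rx":0.0,"ry":0.0,"rz":0.4},{"gripper":0.0,"dx":0.005,"dy":-0.0065,"dz":-0.07,"rx":0.0,"ry":0.0,"rz":0.4}]' 40
```

```text
t: 30.55
eef_pos: [0.6215, 0.0038, 0.1292]
tool_rot: [0.695, -0.13, 0.695, 0.13]
contact_force: [0.6, -0.5, 1.4]
gripper_width: 0.998
```

```bash
python3 -m jog '[{"gripper":0.0,"dx":0.0,"dy":0.0005,"dz":-0.03,"rx":0.0,"ry":0.0,"rz":0.0},{"gripper":0.0,"dx":0.0,"dy":0.0005,"dz":-0.05,"rx":0.0,"ry":0.0,"rz":0.0},{"gripper":0.0,"dx":0.0,"dy":0.0005,"dz":-0.064,"rx":0.0,"ry":0.0,"rz":0.0},{"gripper":0.0,"dx":0.0,"dy":0.0005,"dz":-0.064,"rx":0.0,"ry":0.0,"rz":0.0}]' 40
python3 -m jog '[{"gripper":1.0,"dx":0.0,"dy":0.0,"dz":0.0,"rx":0.0,"ry":0.0,"rz":0.0},{"gripper":1.0,"dx":0.0,"dy":0.0,"dz":0.0,"rx":0.0,"ry":0.0,"rz":0.0},{"gripper":1.0,"dx":0.0,"dy":0.0,"dz":0.0,"rx":0.0,"ry":0.0,"rz":0.0},{"gripper":1.0,"dx":0.0,"dy":0.0,"dz":0.0,"rx":0.0,"ry":0.0,"rz":0.0},{"gripper":1.0,"dx":0.0,"dy":0.0,"dz":0.0,"rx":0.0,"ry":0.0,"rz":0.0},{"gripper":1.0,"dx":0.0,"dy":0.0,"dz":0.0,"rx":0.0,"ry":0.0,"rz":0.0},{"gripper":1.0,"dx":0.0,"dy":0.0,"dz":0.0,"rx":0.0,"ry":0.0,"rz":0.0},{"gripper":1.0,"dx":0.0,"dy":0.0,"dz":0.0,"rx":0.0,"ry":0.0,"rz":0.0}]' 35
```

```text
t: 30.95
eef_pos: [0.6214, 0.004, 0.0646]
tool_rot: [0.695, -0.13, 0.695, 0.13]
contact_force: [-0.4, -0.0, 0.0]
gripper_width: 0.998
t: 31.75
eef_pos: [0.623, 0.0037, 0.067]
tool_rot: [0.696, -0.13, 0.694, 0.13]
contact_force: [-1.7, 0.7, 4.4]
gripper_width: 0.761
```

```bash
python3 -m jog '[{"gripper":1.0,"dx":0.0,"dy":0.0,"dz":0.03,"rx":0.0,"ry":0.0,"rz":0.0},{"gripper":1.0,"dx":0.0,"dy":0.0,"dz":0.07,"rx":0.0,"ry":0.0,"rz":0.0},{"gripper":1.0,"dx":0.0,"dy":0.0,"dz":0.11,"rx":0.0,"ry":0.0,"rz":0.0},{"gripper":1.0,"dx":-0.02,"dy":0.02,"dz":0.13,"rx":0.0,"ry":0.0,"rz":-5.0},{"gripper":1.0,"dx":-0.05,"dy":0.05,"dz":0.13,"rx":0.0,"ry":0.0,"rz":-10.0},{"gripper":1.0,"dx":-0.08,"dy":0.08,"dz":0.13,"rx":0.0,"ry":0.0,"rz":-15.0},{"gripper":1.0,"dx":-0.11,"dy":0.11,"dz":0.13,"rx":0.0,"ry":0.0,"rz":-20.0},{"gripper":1.0,"dx":-0.14,"dy":0.14,"dz":0.13,"rx":0.0,"ry":0.0,"rz":-25.0},{"gripper":1.0,"dx":-0.157,"dy":0.155,"dz":0.13,"rx":0.0,"ry":0.0,"rz":-25.0},{"gripper":1.0,"dx":-0.157,"dy":0.155,"dz":0.13,"rx":0.0,"ry":0.0,"rz":-25.0}]' 35
python3 -m jog '[{"gripper":1.0,"dx":0.0,"dy":0.0,"dz":-0.03,"rx":0.0,"ry":0.0,"rz":0.0},{"gripper":1.0,"dx":0.0,"dy":0.0,"dz":-0.05,"rx":0.0,"ry":0.0,"rz":0.0},{"gripper":1.0,"dx":0.0,"dy":0.0,"dz":-0.05,"rx":0.0,"ry":0.0,"rz":0.0},{"gripper":1.0,"dx":0.0,"dy":0.0,"dz":-0.05,"rx":0.0,"ry":0.0,"rz":0.0}]' 35
python3 - <<'E'
from h import *
from scipy.spatial.transform import Rotation as Ro
o=get_obs();x,y,z=o["eef_pos"];w=o["tool_rot"];m=Ro.from_quat(w[[1,2,3,0]]).as_matrix();print(o["eef_pos"],"jaw",np.degrees(np.arctan2(m[1,1],m[0,1])))
P,_,r=cloud("side");z0=z-.066
u,v=pix(r,np.array([x,y,z-.05])).astype(int)
cv2.imwrite("pics/g5.png",cv2.resize(r["pixels"][v-60:v+60,u-60:u+60],(480,480),interpolation=cv2.INTER_CUBIC))
Q=P[(P[:,2]<z-.022)&(P[:,2]>z0+.002)];print(fit_sq(Q,"square_large",x,y,z0,.068))
Q=P[P[:,2]<z0-.004];print("small",fit_sq(Q,"square_small",.464,.1585,.003,.046))
E
```

```text
t: 32.75
eef_pos: [0.4627, 0.1617, 0.1959]
tool_rot: [0.707, 0.022, 0.707, -0.021]
contact_force: [1.0, 0.2, -0.3]
gripper_width: 0.766
t: 33.15
eef_pos: [0.4656, 0.1582, 0.1456]
tool_rot: [0.707, 0.024, 0.706, -0.024]
contact_force: [-0.3, 1.2, 0.1]
gripper_width: 0.764
[0.46563449 0.158164   0.14560951] jaw 86.12256412791554
(array([0.4638562 , 0.15865227]), np.float64(-3.6291114956493438), np.float64(0.0014235310172333732), 299)
small (array([0.46324675, 0.15935476]), np.float64(-4.145322198518333), np.float64(0.001596399404577887), 219)
```

View pics/g5.png

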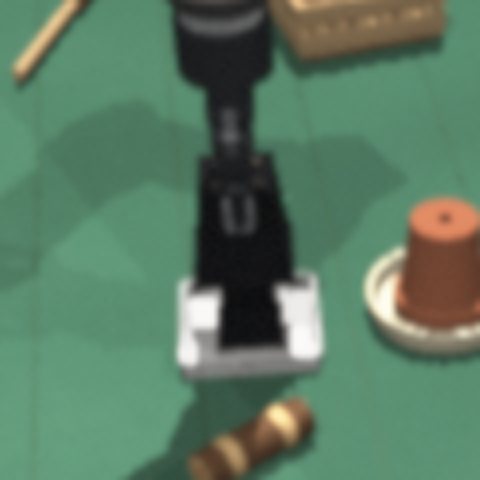

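The large square is aligned over the small one to within about 1 mm and 0.5°, so I'm lowering it.

```bash
python3 -m jog '[{"gripper":1.0,"dx":-0.0005,"dy":0.0007,"dz":-0.01,"rx":0.0,"ry":0.0,"rz":0.0},{"gripper":1.0,"dx":-0.0005,"dy":0.0007,"dz":-0.02,"rx":0.0,"ry":0.0,"rz":0.0},{"gripper":1.0,"dx":-0.0005,"dy":0.0007,"dz":-0.03,"rx":0.0,"ry":0.0,"rz":0.0},{"gripper":1.0,"dx":-0.0005,"dy":0.0007,"dz":-0.04,"rx":0.0,"ry":0.0,"rz":0.0},{"gripper":1.0,"dx":-0.0005,"dy":0.0007,"dz":-0.05,"rx":0.0,"ry":0.0,"rz":0.0},{"gripper":1.0,"dx":-0.0005,"dy":0.0007,"dz":-0.06,"rx":0.0,"ry":0.0,"rz":0.0},{"gripper":1.0,"dx":-0.0005,"dy":0.0007,"dz":-0.067,"rx":0.0,"ry":0.0,"rz":0.0},{"gripper":1.0,"dx":-0.0005,"dy":0.0007,"dz":-0.071,"rx":0.0,"ry":0.0,"rz":0.0},{"gripper":1.0,"dx":-0.0005,"dy":0.0007,"dz":-0.073,"rx":0.0,"ry":0.0,"rz":0.0},{"gripper":1.0,"dx":-0.0005,"dy":0.0007,"dz":-0.073,"rx":0.0,"ry":0.0,"rz":0.0}]' 35
python3 -m jog '[{"gripper":1.0,"dx":0.0,"dy":0.0,"dz":-0.001,"rx":0.0,"ry":0.0,"rz":0.0},{"gripper":1.0,"dx":0.0,"dy":0.0,"dz":-0.002,"rx":0.0,"ry":0.0,"rz":0.0},{"gripper":1.0,"dx":0.0,"dy":0.0,"dz":-0.002,"rx":0.0,"ry":0.0,"rz":0.0}]' 35
```

```text
t: 34.2
eef_pos: [0.4643, 0.1593, 0.0717]
tool_rot: [0.707, 0.024, 0.707, -0.024]
contact_force: [-0.4, 0.3, 0.2]
gripper_width: 0.76
t: 34.5
eef_pos: [0.4645, 0.1595, 0.0701]
tool_rot: [0.707, 0.024, 0.707, -0.023]
contact_force: [0.0, -0.2, 0.1]
gripper_width: 0.759
```

```bash
python3 -m jog '[{"gripper":1.0,"dx":0.0,"dy":0.0,"dz":-0.001,"rx":0.0,"ry":0.0,"rz":0.0},{"gripper":1.0,"dx":0.0,"dy":0.0,"dz":-0.001,"rx":0.0,"ry":0.0,"rz":0.0}]' 35;  python3 -m jog '[{"gripper":1.0,"dx":0.0,"dy":0.0,"dz":-0.0007,"rx":0.0,"ry":0.0,"rz":0.0},{"gripper":1.0,"dx":0.0,"dy":0.0,"dz":-0.0007,"rx":0.0,"ry":0.0,"rz":0.0}]' 35
```

```text
t: 34.7
eef_pos: [0.4645, 0.1596, 0.0699]
tool_rot: [0.707, 0.024, 0.707, -0.023]
contact_force: [-4.6, -0.8, 11.8]
gripper_width: 0.765
t: 34.9
eef_pos: [0.4646, 0.1595, 0.0698]
tool_rot: [0.707, 0.024, 0.707, -0.023]
contact_force: [-6.3, -1.5, 20.8]
gripper_width: 0.762
```

```bash
python3 -m jog '[{"gripper":1.0,"dx":0.0,"dy":0.0,"dz":0.0012,"rx":0.0,"ry":0.0,"rz":0.0},{"gripper":0.0,"dx":0.0,"dy":0.0,"dz":0.0012,"rx":0.0,"ry":0.0,"rz":0.0},{"gripper":0.0,"dx":0.0,"dy":0.0,"dz":0.0012,"rx":0.0,"ry":0.0,"rz":0.0},{"gripper":0.0,"dx":0.0,"dy":0.0,"dz":0.0012,"rx":0.0,"ry":0.0,"rz":0.0},{"gripper":0.0,"dx":0.0,"dy":0.0,"dz":0.0012,"rx":0.0,"ry":0.0,"rz":0.0},{"gripper":0.0,"dx":0.0,"dy":0.0,"dz":0.015,"rx":0.0,"ry":0.0,"rz":0.0},{"gripper":0.0,"dx":0.0,"dy":0.0,"dz":0.05,"rx":0.0,"ry":0.0,"rz":0.0},{"gripper":0.0,"dx":0.0,"dy":0.0,"dz":0.1,"rx":0.0,"ry":0.0,"rz":0.0},{"gripper":0.0,"dx":0.0,"dy":0.0,"dz":0.15,"rx":0.0,"ry":0.0,"rz":0.0},{"gripper":0.0,"dx":0.0,"dy":0.0,"dz":0.15,"rx":0.0,"ry":0.0,"rz":0.0}]' 35
python3 -m jog '[{"gripper":0.0,"dx":0.03,"dy":-0.05,"dz":0.03,"rx":0.0,"ry":0.0,"rz":0.0},{"gripper":0.0,"dx":0.05,"dy":-0.4,"dz":0.03,"rx":0.0,"ry":0.0,"rz":0.0},{"gripper":0.0,"dx":0.05,"dy":-0.4,"dz":0.03,"rx":0.0,"ry":0.0,"rz":0.0},{"gripper":0.0,"dx":0.05,"dy":-0.4,"dz":0.03,"rx":0.0,"ry":0.0,"rz":0.0},{"gripper":0.0,"dx":0.05,"dy":-0.4,"dz":0.03,"rx":0.0,"ry":0.0,"rz":0.0},{"gripper":0.0,"dx":0.05,"dy":-0.4,"dz":0.03,"rx":0.0,"ry":0.0,"rz":0.0},{"gripper":0.0,"dx":0.05,"dy":-0.4,"dz":0.03,"rx":0.0,"ry":0.0,"rz":0.0},{"gripper":0.0,"dx":0.05,"dy":-0.4,"dz":0.03,"rx":0.0,"ry":0.0,"rz":0.0},{"gripper":0.0,"dx":0.05,"dy":-0.4,"dz":0.03,"rx":0.0,"ry":0.0,"rz":0.0},{"gripper":0.0,"dx":0.05,"dy":-0.4,"dz":0.03,"rx":0.0,"ry":0.0,"rz":0.0}]' 35
python3 - <<'E'
from h import *
np.set_printoptions(precision=4,suppress=True)
R=[]
for c in("top","side"):
    P,_,r=cloud(c);P=P[P[:,2]<.13];u,v=pix(r,np.array([.55,.12,.03])).astype(int)
    R.append(cv2.resize(r["pixels"][v-60:v+60,u-80:u+80],(560,420),interpolation=cv2.INTER_CUBIC)[:,80:480])
    print(c,fit_round(P,"pot_large",.637,.16,.007,.06),fit_dish(P,.637,.16),fit_sq(P,"square_large",.464,.159,.003,.066),fit_tray(P,.463,.157))
    for n,x,y,s in(("L",.637,.158,.024),("S",.464,.158,.026)):
        t=near(P,x,y,s);t=t[t[:,2]>np.percentile(t[:,2],60)-.008];m=np.linalg.lstsq(np.c_[t[:,:2],np.ones(len(t))],t[:,2],rcond=None)[0];print(n,"tilt",np.degrees(m[:2]),len(t),"top",np.median(t[:,2]))
    t=near(P,.451,-.011,.06);t=t[t[:,2]>.008];print("log bb",t[:,:2].min(0),t[:,:2].max(0))
cv2.imwrite("pics/f.png",np.hstack(R))
E
```

```text
t: 35.9
eef_pos: [0.468, 0.1608, 0.2245]
tool_rot: [0.71, 0.026, 0.703, -0.022]
contact_force: [-0.2, 0.3, -0.1]
gripper_width: 0.999
t: 36.9
eef_pos: [0.5134, -0.2435, 0.2477]
tool_rot: [0.706, 0.025, 0.707, -0.026]
contact_force: [-0.9, -0.1, 0.2]
gripper_width: 1.004
top (array([0.637 , 0.1574]), np.float64(0.001007542219756987), 540) (array([0.6386, 0.1615]), np.float64(0.003250917799355907), 402) (array([0.463 , 0.1572]), np.float64(86.2883235656564), np.float64(0.001143086286258952), 608) (array([0.4633, 0.1566]), np.float64(-3.294310080740516), np.float64(0.0021783526473440444), 360)
L tilt [ 0.7497 -0.5022] 222 top 0.09675777754315973
S tilt [-0.4019 -0.6818] 274 top 0.08524207013730944
log bb [ 0.3992 -0.0503] [0.5002 0.0306]
side (array([0.6374, 0.1606]), np.float64(0.001406398880804384), 456) (array([0.6362, 0.1804]), np.float64(0.00958016529607128), 186) (array([0.4626, 0.1596]), np.float64(-3.2086224214893733), np.float64(0.0017035925203794308), 563) (array([0.4647, 0.1698]), np.float64(-5.560721767719268), np.float64(0.008365859174028357), 255)
L tilt [ 1.0273 -0.8221] 75 top 0.09846218543124163
S tilt [-0.2971  0.1611] 105 top 0.08679456937427898
log bb [ 0.4001 -0.051 ] [0.5028 0.0292]
```

View pics/f.png

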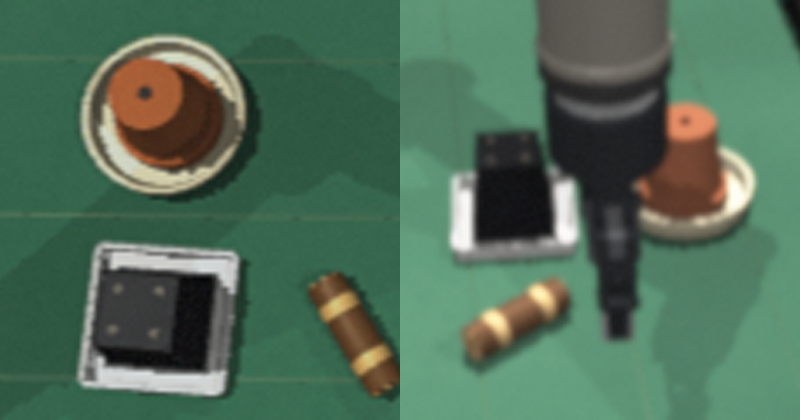

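The picture shows both nests standing level, the clay one in the dish (165,115) and the square one in the tray (160,320). The log is where it was. Both top heights match the expected 99 mm and 87 mm.

```bash
python3 -c "
from station import *
print(get_obs()['t'],hand_in())"
```

```text
the job is handed in; nothing more can be done
37.0 None
```

Both nests are put away and the job was handed in at 37 s of the 128 s allowed. The clay pots went into the cream dish as small, middle, then large. The square pots went into the tray, the small one first and the large one over it. Each pot was lowered until the wrist force showed contact, then let go.

**Last checks:**
- **Heights:** once the cameras' bench offset is allowed for, the tops stand at about 98–99 mm for the large clay pot (99 expected) and 87 mm for the large square pot (87 expected). So the rims rest on the floors of the dish and tray.
- **Level:** the top faces measured within about 1° of level, which is the noise of the measurement.
- **Left alone:** the log measured within 3 mm of its starting position. The arm never went over the shelf with the clipper and brush, but I did not measure those two again.

**What disagreed:**
- The two cameras differ by 2–4 mm in y throughout. I averaged them or compared positions within one camera.
- The final side-camera fits of the dish and tray were spoilt by the pots standing in them, so I did not use them. The top-camera fits and the picture showed both nests well inside.
- The large clay pot's grip opening shrank by about 1 mm while it was carried, possibly a slight slip. It still landed level and at the right height.
- The large square pot was pressed to about 21 N at contact, harder than the others (6–12 N). I eased off before releasing it.

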